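# Put the soldering bench tools back on their shadow pads

### The arm

A 6-joint arm with a two-finger parallel gripper is mounted at the origin on the work surface; the furniture and walls round the work are solid. World frame = base frame: x ahead of the robot, y to its left, z up, the work surface at z = 0. Lengths are in mm, angles in rad, forces in N, time in s.
With the tool pointing down it reaches from about 350 to 875 mm from the base axis. Payload 4.2 kg.
Tool frame: the origin (TCP) lies on the mounting face of the last link; the fingertips stand 173 mm ahead of it and the grasp point (between the pads) lies 155 mm ahead of it; z points along the fingers, y is the direction in which the jaws open and shut (so a half turn about z gives the same grasp; the last joint's range is limited). The gripper opens to 85 mm and grips with 20 to 120 N. Pads are 22 mm wide; open, the fingers measure 114 mm over their backs; the gripper's body (76 mm by 85 mm) begins 54 mm behind the grasp point. The pads swing forward as they close: fully open they stand 13 mm farther back than shut.
Start: joints at [-0.843, 0.385, 0.008, 0, -1.194, -0.259], TCP at [282.397, -557.541, 404.712] pointing down, gripper open.
Joint ranges: [-3.14, 3.14], [-1.21, 2.06], [-1.07, 1.41], [-3.16, 2.05], [-2.99, -0.16], [-3.1, 3.1]. Speed limits (rad/s): [2.79, 2.79, 3.14, 3.14, 3.14, 3.14].

### API

Orientations are given as a unit quaternion [x, y, z, w].
In Python, from bench import arm gives the robot as it stands. The module is installed in compiled form; this text tells all that it offers.
- The arm moves only by the tool play_rows, never from a script. Its argument "moves" is a list of rows, each a list of 3 entries, a list of its own where there are three numbers: the shift along the world's x, y, z in units of 30 cm (1.0 is 30 cm), then the turn about the world's z in units of 30 degrees (1.0 is 30 degrees), then the gripper's target within -1 to 1 (shut at 1, half-way at 0, fully open at -1). In form: [[[x, y, z], turn, jaw], ...]. A call has 1 to 12 rows; each row is the pose to reach, as a shift and turn from the pose measured when the call began; what a row does not reach only later rows make up. A row lasts 1/8 s, in which the tool goes at most 62.5 mm and 10.7 degrees, less where a joint would pass 70% of its speed; a pose out of reach is approached as far as the arm can. A call with a number of a shift or a turn outside -1 to 1 is refused whole. A call with a gripper value outside its range is refused whole. The fingers move at their own pace and stop on an object; the grip force is fixed at half the most. Time passes only in rows, so rows that repeat a pose let the fingers close. It gives the time, the measured TCP pose, the force and the opening at its end, in the units of the state.
- arm.read_state(): the state, without advancing time (a new reading comes with each control period).
- arm.get_image(name): name is "scene" or "side" or "wrist"; returns a dict with "pixels" (400x640x3 uint8, red, green, blue), "vfov" (degrees; the focal length in pixels is half the picture's height over the tangent of half this angle, whatever the lens; pixels are square), "cx", "cy" (the principal point, pixels), "xyz" and "rotation" of the camera in the world. Camera axes: x right, y up, looking along -z (the intrinsics and any distortion apply to the point x, -y, -z); pixel columns grow to the right and rows downward; lengths in mm; the calibration is good to about 2 mm. A picture is of the moment at which its call begins. There is no depth.
- arm.job_done(): hands the job in, once; it reports no verdict.
Trained networks look in a picture, given as the dict that the camera call returned (one of the last four; its "shot" number tells which), for a name from the list of things; names that differ only in an ending like _2 or _b are one class to them, and where a whole thing is asked for, a point or a joint stands for the part that bears it (a point fixed in the world has none). Each returns a list of dicts, best first, with "conf" (0 to 1); they miss things now and then, are a little off and sometimes report something else, mostly with a low value. They report only what shows in the picture. A call takes as long as a camera call. They do not tell look-alikes from the thing itself.
- arm.look_for(name, picture): "centre" ([x, y, z] in mm, in world coordinates, good to about 4 mm: the middle of the surface that is visible of it).
The state is a dict: "clock": time; "joints": joint angles; "joint_vel": joint speeds; "joint_efforts": joint torques, N m; "position": TCP position; "ee_rot": TCP orientation; "contact_force": force on the tool from outside, world axes, zero at the start; "wrist_torque": the same for the moment, N m; "gripper_width": finger opening in mm.
Only numpy, scipy, OpenCV 4.12 (cv2) and the standard library are available. Lean on these libraries where they do the work, as an engineer would, in place of code of your own. Each camera call takes 0.05 s, during which the arm holds its last target.

### The job

Clear up the bench: put the needle-nose pliers, the flush cutter, the small screwdriver and the solder spool each onto the shadow pad that bears its own silhouette, covering the silhouette and pointing the same way, with the spool standing upright on the disc. Set each one down rather than dropping it, and leave the tweezers and the flux syringe where they lie.

Things in the scene. Friction and masses are not known exactly. Their poses are not given: they have to be found in the camera images.
- needle_pliers_grip (a point): Needle-nose pliers, black handles, lying flat: 134 mm long (nose, ahead of the hinge, 49 mm long and slender), 43 mm across the handles, 11 mm high, about 85 g. This point: midway between the two handles, half-way up (5.5 mm), where they are about 41 mm wide and can be pinched across; x points to the tip, which is 101 mm ahead; the handle ends are 33 mm behind; y across, z up.
- flush_cutter_grip (a point): Flush cutter, black handles, lying flat: short stubby jaw, 112 mm long (jaw ahead of the hinge 27 mm), 43 mm across the handles, 11 mm high, about 85 g. This point: midway between the two handles, half-way up (5.5 mm), where they are about 42 mm wide and can be pinched across; x points to the jaw tip, 80 mm ahead; the handle ends are 32 mm behind; y across, z up.
- driver_fine_grip (a point): Small screwdriver lying flat: 131 mm long, handle 67 mm long, 14 mm wide and 15 mm high, then a thin straight blade; about 60 g. (Not the bigger one, 161 mm, nearest the robot.) This point: middle of the handle, half-way up (7.5 mm); x points to the blade tip, 95 mm ahead; the handle end is 34 mm behind; y across, z up.
- solder_spool_grip (a point): Spool of solder wire standing upright on its flange: 62 mm diameter, body 52 mm high, about 0.5 kg, a short wire end stands above. Gripped across the diameter. This point: centre of the spool, half-way up (26 mm); z up; its turn about z does not matter.
- pad_pliers_top (a point): Black rubber pad 152 x 62 x 4 mm, fixed, with the silhouette of the needle-nose pliers (134 mm long, two handles, long slender nose) in white (2 mm oversize, no recess). Point: centre of its upper face, 4 mm above the bench; x runs along the silhouette towards its tip, y across, z up. Tool rightly placed: points along this x, grip point 34 mm towards the handle end (x = -34 mm, y = 0).
- pad_cutter_top (a point): Black rubber pad 152 x 62 x 4 mm, fixed, with the silhouette of the flush cutter (112 mm long, two handles, short stubby jaw) in white (2 mm oversize, no recess). Point: centre of its upper face, 4 mm above the bench; x runs along the silhouette towards its tip, y across, z up. Tool rightly placed: points along this x, grip point 24 mm towards the handle end (x = -24 mm, y = 0).
- pad_driver_top (a point): Black rubber pad 152 x 62 x 4 mm, fixed, with the silhouette of the small screwdriver (131 mm long, one bar-shaped handle and a thin blade) in white (2 mm oversize, no recess). Point: centre of its upper face, 4 mm above the bench; x runs along the silhouette towards its tip, y across, z up. Tool rightly placed: points along this x, grip point 30 mm towards the handle end (x = -30 mm, y = 0).
- pad_spool_top (a point): Black rubber pad 78 x 78 x 4 mm, fixed, with a plain disc 68 mm in diameter for the spool in white (2 mm oversize, no recess). Point: centre of its upper face, 4 mm above the bench; z up; the spool stands with its centre over this point.
- tweezers_mid (a point): Loose bystander: fine steel tweezers, 121 x 14 mm, 9 mm high, lying between the tools and the pads. This point: its middle; x along its length. Not to be moved.
- syringe_mid (a point): Loose bystander: clear flux syringe, 119 x 28 mm, 17 mm high, lying beyond the tools, on the adjoining desk. This point: near its middle; x along its length. Not to be moved.
Not all that is in view belongs to the job. Leave any purple look-alike of the part that bears flush_cutter_grip alone.

How it is judged (in metres and radians):
At the end, for the whole second after the job is handed in: Each tool lies flat and at rest on its own pad, grip point within 12 mm lengthwise and sideways of its place on the silhouette, pointing the same way within 12 degrees; the spool stands upright at rest within 12 mm of the disc centre; tweezers and syringe moved less than 20 mm (x of needle_pliers_grip in the frame of pad_pliers_top between -0.046 and -0.022 m and y of needle_pliers_grip in the frame of pad_pliers_top between -0.012 and 0.012 m and x of pad_pliers_top in the frame of needle_pliers_grip above 0.008 m and angle between the x axis of needle_pliers_grip and the x axis of pad_pliers_top, either way round below 0.21 rad and x of flush_cutter_grip in the frame of pad_cutter_top between -0.036 and -0.012 m and y of flush_cutter_grip in the frame of pad_cutter_top between -0.012 and 0.012 m and x of pad_cutter_top in the frame of flush_cutter_grip above 0.008 m and angle between the x axis of flush_cutter_grip and the x axis of pad_cutter_top, either way round below 0.21 rad and x of driver_fine_grip in the frame of pad_driver_top between -0.042 and -0.018 m and y of driver_fine_grip in the frame of pad_driver_top between -0.012 and 0.012 m and x of pad_driver_top in the frame of driver_fine_grip above 0.008 m and angle between the x axis of driver_fine_grip and the x axis of pad_driver_top, either way round below 0.21 rad and horizontal distance between solder_spool_grip and pad_spool_top below 0.012 m and angle between each of needle_pliers_grip, flush_cutter_grip, driver_fine_grip, solder_spool_grip's own z axis and vertical below 0.12 rad and height (world z) of needle_pliers_grip between 0.0065 and 0.0135 m and linear speed of each of needle_pliers, flush_cutter, driver_fine, solder_spool below 0.02 m/s and angular speed of each of needle_pliers, flush_cutter, driver_fine, solder_spool below 0.2 rad/s and height (world z) of flush_cutter_grip between 0.0065 and 0.0135 m and height (world z) of driver_fine_grip between 0.0085 and 0.0155 m and height (world z) of solder_spool_grip between 0.027 and 0.034 m and distance of each of tweezers_mid, syringe_mid from where it was at the start of the episode below 0.02 m); the robot touches nothing.
It fails at once if One of the four things is dropped or thrown (it moves faster than 0.8 m/s without touching the fingers, as after a fall of over 3 cm) ((linear speed of needle_pliers above 0.8 m/s and contact force between the fingers and needle_pliers below 0.01 N) or (linear speed of flush_cutter above 0.8 m/s and contact force between the fingers and flush_cutter below 0.01 N) or (linear speed of driver_fine above 0.8 m/s and contact force between the fingers and driver_fine below 0.01 N) or (linear speed of solder_spool above 0.8 m/s and contact force between the fingers and solder_spool below 0.01 N)).
It fails at once if The tweezers or the flux syringe are moved by more than 20 mm (distance of any of tweezers_mid, syringe_mid from where it was at the start of the episode above 0.02 m).
It also fails if it takes over 109 s, if anything falls off the work surface, if the arm or the gripper's body presses on something with over 40 N, if the wrist force passes 120 N, or if a joint passes its speed limit or range.

## Working session

There is one attempt and no reset: what is moved stays moved. The work goes in short steps, Python scripts to look and compute and a tool call to move; the robot and the scene stay as the last step left them, time stands still between calls to the robot, and variables do not carry over. Pictures are saved under pics/ and viewed, and the job is handed in when it is done.

Besides the shell and the picture viewer there is one more tool, called after "Request:" by a JSON object that holds its "api" and its "payload", one argument or row to a line. play_rows: Moves the arm, as the interface text tells. Shifts and turns lie within -1 to 1; 1 stands for 30 cm of shift or 30 degrees of turn. Its arguments: {"type":"object","properties":{"moves":{"type":"array"}},"required":["moves"]}

```bash
mkdir -p pics; cat > h.py <<'E'
import numpy as np, cv2, pickle
from bench import arm
def snap(n,f):
    p=arm.get_image(n); cv2.imwrite('pics/'+f,cv2.cvtColor(p['pixels'],cv2.COLOR_RGB2BGR)); return p
E
python3 - <<'E'
from h import *
print(arm.read_state())
for n in ["scene","side","wrist"]:
    p=snap(n,n+'0.png')
    print(n,{k:v for k,v in p.items() if k!='pixels'})
    pickle.dump(p,open(n+'0.pkl','wb'))
    for t in ["needle_pliers_grip","flush_cutter_grip","driver_fine_grip","solder_spool_grip","pad_pliers_top","pad_cutter_top","pad_driver_top","pad_spool_top","tweezers_mid","syringe_mid"]:
        print(t,[(np.round(d['centre']).tolist(),round(d['conf'],2)) for d in arm.look_for(t,p)])
E
```

```text
{'clock': 0.0, 'joints': array([-8.43384751e-01,  3.85568932e-01,  6.61553791e-03, -5.13013323e-04,
       -1.19400294e+00, -2.58615753e-01]), 'joint_vel': array([ 0.00186693,  0.00034767, -0.00233617, -0.00099498, -0.00115144,
        0.00069355]), 'joint_efforts': array([ 7.57969747e-05, -3.92287123e+01,  1.88408875e+01,  4.18623269e+00,
       -4.57363960e-03, -4.93199508e-06]), 'position': array([ 282.33061416, -557.36406706,  403.60758847]), 'ee_rot': array([-2.32165211e-01,  9.72675738e-01,  1.06422142e-03, -3.01128461e-04]), 'contact_force': array([-0.63025171,  0.1599893 ,  0.11797454]), 'wrist_torque': array([-0.00928926, -0.00134263, -0.03092234]), 'gripper_width': 85.3889059189551}
scene {'vfov': 51.1804655214684, 'cx': 323.0632857738143, 'cy': 194.57131840160633, 'xyz': array([ 162.60746927,  562.01254845, 1242.23646769]), 'rotation': array([-0.04960734,  0.23519572,  0.95150153, -0.1920076 ]), 'shot': 1}
needle_pliers_grip [([437.0, -365.0, 8.0], 0.67)]
flush_cutter_grip [([460.0, -143.0, 7.0], 0.67), ([233.0, 269.0, 6.0], 0.65), ([423.0, 164.0, 5.0], 0.48)]
driver_fine_
[... 790 characters left out ...]
.0, 43.0], 0.77)]
pad_pliers_top []
pad_cutter_top [([462.0, 337.0, 8.0], 0.6)]
pad_driver_top [([580.0, 332.0, 6.0], 0.82)]
pad_spool_top [([429.0, 160.0, -0.0], 0.59)]
tweezers_mid []
syringe_mid [([581.0, -294.0, 11.0], 0.47)]
wrist {'vfov': 62.52516120714906, 'cx': 322.9259567050482, 'cy': 201.3756783855823, 'xyz': array([ 222.49569559, -588.00661933,  374.07532064]), 'rotation': array([-0.07055688, -0.11434903,  0.84447529,  0.5184665 ]), 'shot': 3}
needle_pliers_grip [([424.0, -366.0, 8.0], 0.93)]
flush_cutter_grip []
driver_fine_grip [([426.0, -165.0, 9.0], 0.42)]
solder_spool_grip []
pad_pliers_top []
pad_cutter_top []
pad_driver_top []
pad_spool_top []
tweezers_mid []
syringe_mid []
```

View pics/scene0.png

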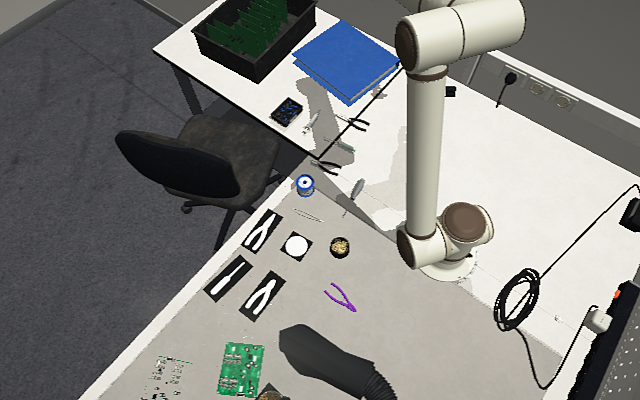

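View pics/side0.png

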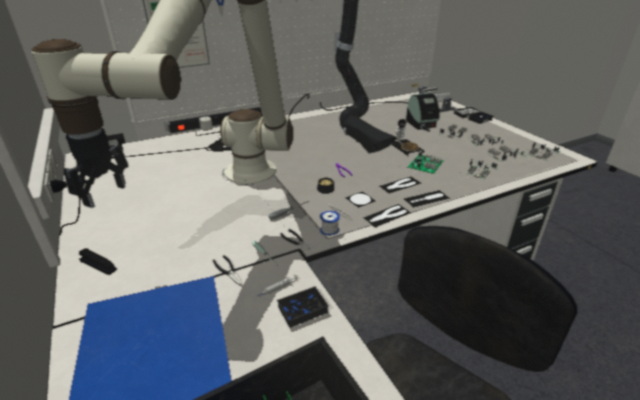

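View pics/wrist0.png

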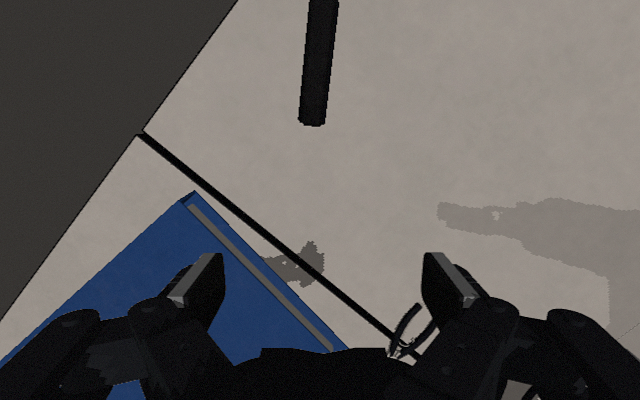

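```bash
cat >> h.py <<'E'
from scipy.spatial.transform import Rotation as R
def proj(p,P):
    P=np.atleast_2d(P).astype(float); f=p['pixels'].shape[0]/2/np.tan(np.radians(p['vfov']/2))
    c=R.from_quat(p['rotation']).inv().apply(P-p['xyz'])
    return np.c_[p['cx']+f*c[:,0]/-c[:,2], p['cy']+f*(-c[:,1])/-c[:,2]]
def back(p,uv,z):
    uv=np.atleast_2d(uv).astype(float); f=p['pixels'].shape[0]/2/np.tan(np.radians(p['vfov']/2))
    d=R.from_quat(p['rotation']).apply(np.c_[(uv[:,0]-p['cx'])/f,-(uv[:,1]-p['cy'])/f,-np.ones(len(uv))])
    return p['xyz']+d*((z-p['xyz'][2])/d[:,2])[:,None]
def ortho(p,x0,x1,y0,y1,z,s=1.0):
    # image: right = -y, up = +x ; s px per mm
    yy=np.arange(y1,y0,-1/s); xx=np.arange(x1,x0,-1/s)
    Y,X=np.meshgrid(yy,xx); uv=proj(p,np.c_[X.ravel(),Y.ravel(),np.full(X.size,z)]).astype(np.float32)
    return cv2.remap(p['pixels'],uv[:,0].reshape(X.shape),uv[:,1].reshape(X.shape),cv2.INTER_CUBIC)
def save(f,im): cv2.imwrite('pics/'+f,cv2.cvtColor(im,cv2.COLOR_RGB2BGR))
E
python3 - <<'E'
from h import *
for n in ['scene','side']:
    p=pickle.load(open(n+'0.pkl','rb'))
    im=ortho(p,330,680,-430,430,4,0.92)
    for y in range(-400,401,100):
        x=int((430-y)*.92); im[:4,x]=(255,0,0); im[::20,x]=(255,0,0)
    for x in range(400,651,50):
        im[int((680-x)*.92),::20]=(255,0,0)
    save('o_%s.png'%n,im)
E
```

```text
(no output)
```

View pics/o_scene.png

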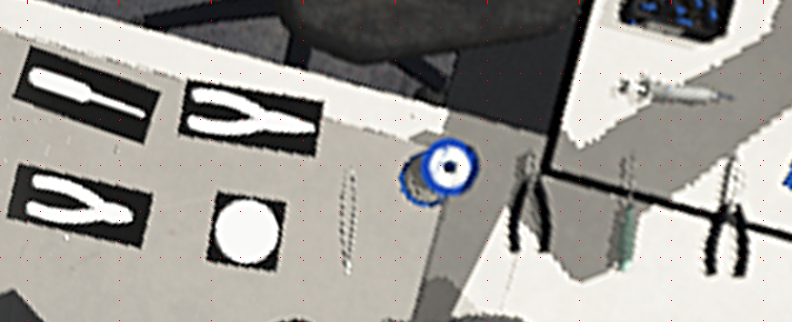

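View pics/o_side.png

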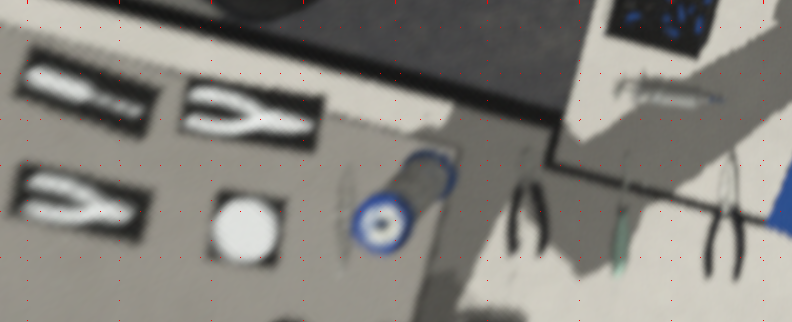

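Request:
{"api": "play_rows", "payload": {
  "moves": [
    [[0.1, 0.25, 0], 0.3, -1],
    [[0.2, 0.5, 0], 0.6, -1],
    [[0.3, 0.75, 0], 1, -1],
    [[0.36, 0.9, 0], 1, -1],
    [[0.36, 0.9, 0], 1, -1]
  ]
}}

```text
clock: 2.28
position: [390.8, -285.3, 405.2]
ee_rot: [-0.477, 0.879, -0.0, 0.0]
contact_force: [1.0, -0.2, -0.3]
gripper_width: 85.3
```

Request:
{"api": "play_rows", "payload": {
  "moves": [
    [[0.0, 0.1, 0], 0.33, -1],
    [[0.0, 0.1, 0], 0.66, -1],
    [[0.0, 0.1, 0], 1, -1],
    [[0.0, 0.1, 0], 1, -1]
  ]
}}

```text
clock: 2.78
position: [390.8, -255.2, 405.4]
ee_rot: [-0.688, 0.726, -0.0, 0.001]
contact_force: [-0.3, -0.3, 0.6]
gripper_width: 85.1
```

Request:
{"api": "play_rows", "payload": {
  "moves": [
    [[0.0, 0, 0], 0.33, -1],
    [[0.0, 0, 0], 0.66, -1],
    [[0.0, 0, 0], 1, -1],
    [[0.0, 0, 0], 1, -1]
  ]
}}

```text
clock: 3.28
position: [390.8, -255.3, 405.4]
ee_rot: [0.851, -0.525, 0.0, -0.001]
contact_force: [0.1, -0.3, -0.0]
gripper_width: 85.3
```

Request:
{"api": "play_rows", "payload": {
  "moves": [
    [[0.0, 0, 0], 0.33, -1],
    [[0.0, 0, 0], 0.66, -1],
    [[0.0, 0, 0], 1, -1],
    [[0.0, 0, 0], 1, -1]
  ]
}}

```text
clock: 3.78
position: [390.7, -255.4, 405.4]
ee_rot: [0.957, -0.29, 0.0, -0.001]
contact_force: [0.0, 0.9, 0.0]
gripper_width: 85.4
```

Request:
{"api": "play_rows", "payload": {
  "moves": [
    [[0.0, 0, 0], 0.33, -1],
    [[0.0, 0, 0], 0.66, -1],
    [[0.0, 0, 0], 1, -1],
    [[0.0, 0, 0], 1, -1],
    [[0.0, 0, 0], 1, -1],
    [[0.0, 0, 0], 1, -1]
  ]
}}

```text
clock: 4.53
position: [390.7, -255.4, 405.4]
ee_rot: [0.999, -0.034, -0.0, -0.001]
contact_force: [-0.4, -0.3, 0.8]
gripper_width: 85.4
```

```bash
cat >> h.py <<'E'
def st():
    s=arm.read_state(); M=R.from_quat(s['ee_rot']).as_matrix()
    y=M[:,1]; print('t %.2f'%s['clock'],'pos',np.round(s['position'],1),'yang %.2f'%np.degrees(np.arctan2(y[1],y[0])),'tilt',np.round(M[:2,2],4),'F',np.round(s['contact_force'],1),'w %.1f'%s['gripper_width'],'j',np.round(s['joints'],2)); return s
E
python3 - <<'E'
from h import *
st()
p=snap('wrist','w1.png'); pickle.dump(p,open('w1.pkl','wb'))
for t in ["needle_pliers_grip","flush_cutter_grip","driver_fine_grip","syringe_mid"]:
    print(t,[(np.round(d['centre']).tolist(),round(d['conf'],2)) for d in arm.look_for(t,p)])
# extractor nozzle
a=pickle.load(open('scene0.pkl','rb'));b=pickle.load(open('side0.pkl','rb'))
for z in (0,50,100,150,200,300): print(z,back(a,[285,340],z)[0].round(),proj(b,back(a,[[285,340],[300,385]],z)).round().tolist())
E
```

```text
t 4.53 pos [ 390.7 -255.4  405.4] yang -93.90 tilt [-0.0001  0.0015] F [-0.4 -0.3  0.8] w 85.4 j [-0.23  0.11 -0.36 -0.   -1.1   1.73]
needle_pliers_grip [([490.0, -42.0, 54.0], 0.73), ([447.0, -359.0, 9.0], 0.68)]
flush_cutter_grip [([460.0, -145.0, 9.0], 0.58)]
driver_fine_grip [([426.0, -254.0, 14.0], 0.61)]
syringe_mid []
0 [340. 433.   0.] [[390.0, 166.0], [388.0, 152.0]]
50 [333. 438.  50.] [[391.0, 154.0], [389.0, 141.0]]
100 [326. 443. 100.] [[392.0, 141.0], [389.0, 129.0]]
150 [319. 448. 150.] [[392.0, 128.0], [390.0, 117.0]]
200 [312. 453. 200.] [[393.0, 115.0], [391.0, 105.0]]
300 [297. 464. 300.] [[394.0, 87.0], [392.0, 79.0]]
```

View pics/w1.png

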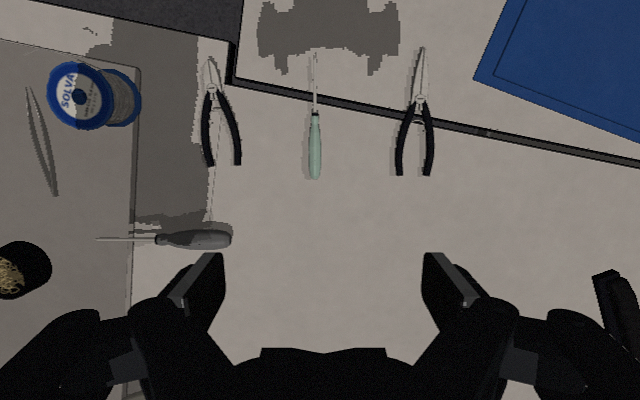

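```bash
python3 - <<'E'
from h import *
p=pickle.load(open('w1.pkl','rb'))
im=ortho(p,380,560,-400,-110,5.5,2.6)
for y in range(-400,-110,20): im[::10,int((-110-y)*2.6)]=(255,0,0)
for x in range(380,560,20): im[min(int((560-x)*2.6),len(im)-1),::10]=(255,0,0)
save('w1o.png',im)
E
```

```text
(no output)
```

View pics/w1o.png

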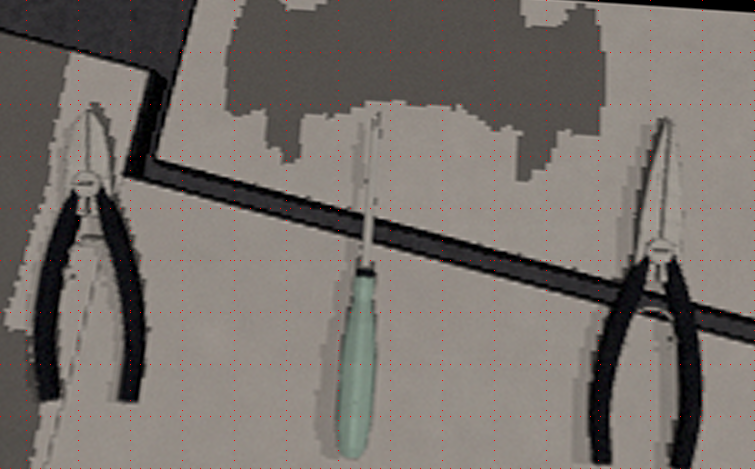

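```bash
python3 - <<'E'
from h import *
from scipy.optimize import minimize
# pad rectangles: dark quads; fit using minAreaRect on dark mask in ortho z=4
for n in ['scene','side']:
    p=pickle.load(open(n+'0.pkl','rb')); s=2
    for nm,c,h in [('pl',(547,156),100),('cu',(458,342),100),('dr',(578,336),100),('sp',(428,161),60)]:
        x0,x1,y0,y1=c[0]-h,c[0]+h,c[1]-h,c[1]+h
        im=ortho(p,x0,x1,y0,y1,4,s); g=cv2.cvtColor(im,cv2.COLOR_RGB2GRAY); hsv=cv2.cvtColor(im,cv2.COLOR_RGB2HSV)
        m=((g<75)|(g>205)).astype(np.uint8)
        d=(g<75).astype(np.uint8)
        d=cv2.morphologyEx(d,cv2.MORPH_OPEN,np.ones((3,3)))
        nl,lab,stt,cen=cv2.connectedComponentsWithStats(d)
        k=min((i for i in range(1,nl) if stt[i,4]>3000 or (nm=='sp' and stt[i,4]>1500)),key=lambda i:np.hypot(*(cen[i]-h*s)))
        pts=np.argwhere(lab==k)[:,::-1].astype(np.float32)
        (cx,cy),(w,hh),a=cv2.minAreaRect(pts)
        wx=x1-cy/s; wy=y1-cx/s
        print(n,nm,'c %.1f %.1f size %.1f %.1f a %.1f'%(wx,wy,w/s,hh/s,a))
        # white
        mask=cv2.fillConvexPoly(np.zeros_like(g),cv2.boxPoints(((cx,cy),(w-4,hh-4),a)).astype(int),1)
        wp=np.argwhere((mask>0)&(g>130)).astype(float)
        W=np.c_[x1-wp[:,0]/s,y1-wp[:,1]/s]; mu=W.mean(0); ev,V=np.linalg.eigh(np.cov(W.T)); v=V[:,1]; v=v if v[1]<0 else -v
        t=(W-mu)@v; 
        print('   white mean',mu.round(1),'ang %.1f'%np.degrees(np.arctan2(v[1],v[0])),'len %.1f'%(t.max()-t.min()),'midext',(mu+v*(t.max()+t.min())/2).round(1))
        save('pad_%s_%s.png'%(n,nm),im)
E
cd pics; python3 -c "
import cv2,numpy as np
L=[np.hstack([cv2.resize(cv2.imread(f'pad_{n}_{k}.png'),(200,200)) for k in ['pl','cu','dr','sp']]) for n in ['scene','side']]
cv2.imwrite('pads.png',np.vstack(L))"
```

```text
scene pl c 552.1 158.0 size 151.0 61.2 a 9.4
   white mean [553.7 165.6] ang -99.6 len 146.2 midext [552.7 159.9]
scene cu c 456.7 343.6 size 150.6 60.6 a 12.8
   white mean [458.1 347.6] ang -103.2 len 134.1 midext [459.  351.3]
scene dr c 577.2 336.1 size 150.8 60.3 a 19.7
   white mean [582.4 348.6] ang -109.5 len 134.0 midext [577.9 335.8]
scene sp c 425.3 143.4 size 38.1 76.7 a 10.3
   white mean [425.9 147.4] ang -10.4 len 72.4 midext [424.9 147.6]
side pl c 526.1 127.1 size 21.2 80.3 a 87.2
   white mean [519.1 152.2] ang -71.2 len 67.4 midext [525.3 133.9]
side cu c 450.3 301.4 size 61.2 55.4 a 11.9
   white mean [451.3 312.9] ang -102.4 len 43.6 midext [450.6 309.9]
side dr c 580.0 335.1 size 146.0 57.1 a 19.4
   white mean [585.5 356.8] ang -109.1 len 127.4 midext [579.9 340.7]Traceback (most recent call last):
  File "<stdin>", line 13, in <module>
ValueError: min() iterable argument is empty
[ WARN:0@0.058] global loadsave.cpp:275 findDecoder imread_('pad_side_sp.png'): can't open/read file: check file path/integrity
Traceback (most recent call last):
cv2.error: OpenCV(4.12.0) /io/opencv/modules/imgproc/src/resize.cpp:4208: error: (-215:Assertion failed) !ssize.empty() in function 'resize'
```

```bash
python3 - <<'E'
from h import *
a=pickle.load(open('scene0.pkl','rb'));b=pickle.load(open('side0.pkl','rb'))
save('padsz.png',ortho(a,370,640,100,420,4,2.4))
for p in (a,b):
    s=3; im=ortho(p,378,478,111,211,4,s); g=cv2.cvtColor(im,cv2.COLOR_RGB2GRAY)
    d=(g>180 if p is a else g>170).astype(np.uint8)
    n,l,t,c=cv2.connectedComponentsWithStats(d); 
    for k in range(1,n):
        if t[k,4]>5000: print('disc',478-c[k][1]/s,211-c[k][0]/s,'dia',t[k,2]/s,t[k,3]/s)
# spool: top flange centre z52, and base. circle of flange in both cams
def tri(pa,pb):
    A=[];
    oa=a['xyz'];da=back(a,pa,0)[0]-oa;ob=b['xyz'];db=back(b,pb,0)[0]-ob
    M=np.c_[da,-db]; x=np.linalg.lstsq(M,ob-oa,rcond=None)[0]
    return oa+da*x[0],ob+db*x[1]
for n,p in (('scene',a),('side',b)):
    s=4; im=ortho(p,430,550,-110,30,52,s); save('spool_%s.png'%n,im)
E
```

```text
disc 427.3798955746968 158.33470251049872 dia 100.0 100.0
disc 428.89235513482504 162.1666051962954 dia 68.33333333333333 68.66666666666667
disc 429.7499862399965 164.18214942263026 dia 66.66666666666667 65.33333333333333
```

View pics/padsz.png

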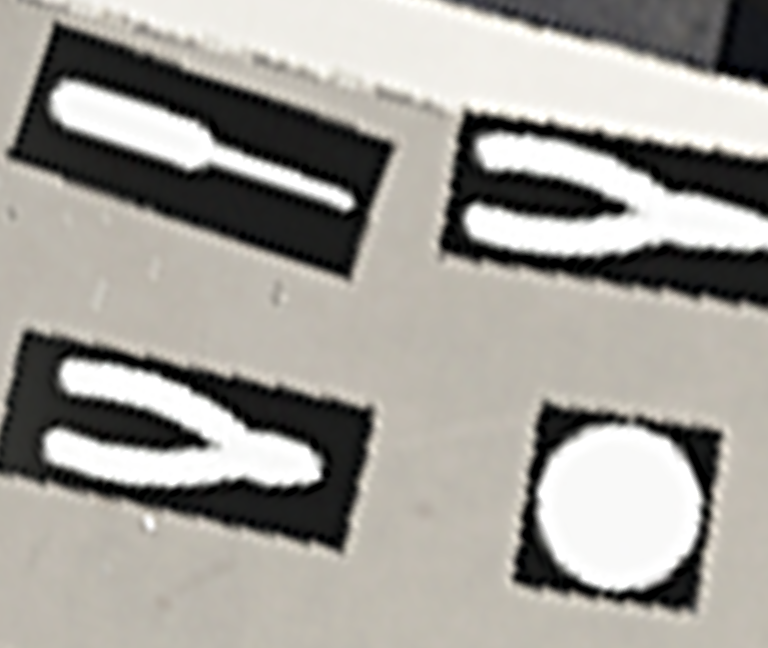

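View pics/spool_scene.png

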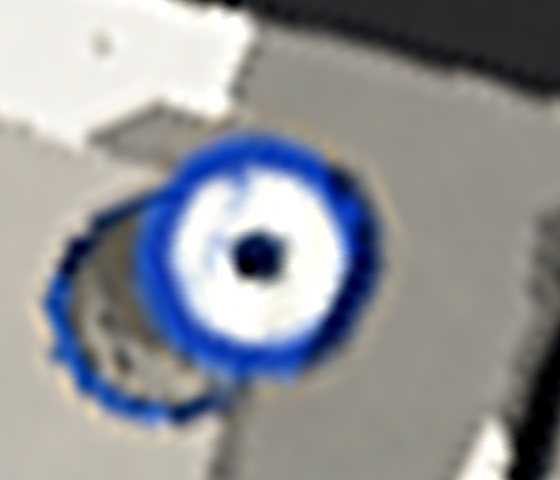

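View pics/spool_side.png

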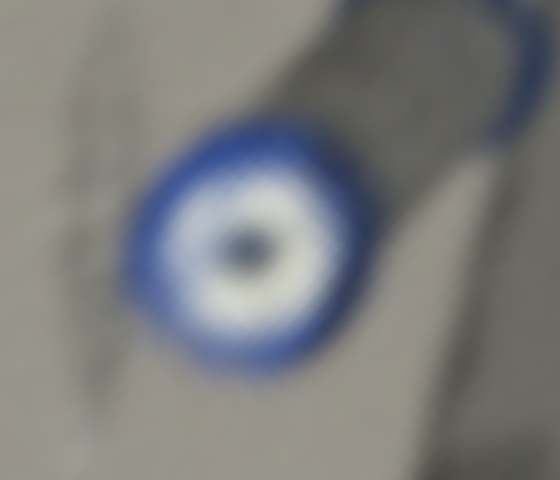

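Pliers are the right-hand black tool at wrist px (415,110), with a 51 mm nose. The cutter is the left one at (215,110), with a stubby jaw. The purple tool at scene px (340,297) is the decoy. I'm starting with the pliers.

Request:
{"api": "play_rows", "payload": {
  "moves": [
    [[0.04, -0.17, 0], 0, -1],
    [[0.077, -0.346, -0.1], 0, -1],
    [[0.077, -0.346, -0.3], 0, -1],
    [[0.077, -0.346, -0.5], 0, -1],
    [[0.077, -0.346, -0.63], 0, -1],
    [[0.077, -0.346, -0.63], 0, -1]
  ]
}}

```text
clock: 5.52
position: [412.9, -358.8, 213.5]
ee_rot: [0.999, -0.033, -0.004, -0.002]
contact_force: [-0.3, 1.3, 1.0]
gripper_width: 85.3
```

```bash
python3 - <<'E'
from h import *
st()
p=snap('wrist','w2.png')
print(proj(p,[[413.7,-359.1,5.5]]))
E
```

```text
t 5.53 pos [ 412.9 -358.8  213.5] yang -93.83 tilt [-0.007   0.0047] F [-0.3  1.3  1. ] w 85.3 j [-0.42  0.47 -0.41 -0.   -0.7   1.93]
[[324.58605777 228.82269816]]
```

View pics/w2.png

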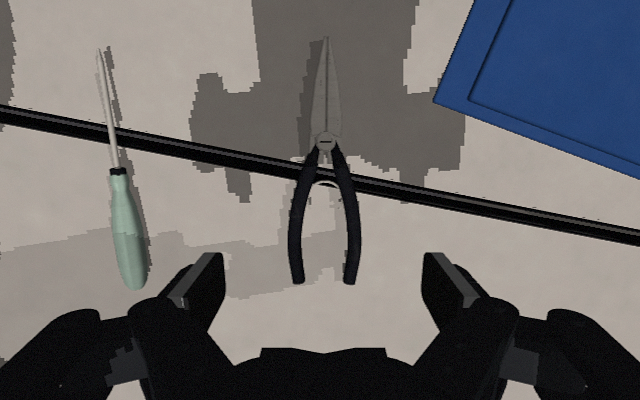

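Request:
{"api": "play_rows", "payload": {
  "moves": [
    [[0.002, 0, -0.08], 0, -1],
    [[0.002, 0, -0.131], 0, -1],
    [[0.002, 0, -0.131], 0, -1],
    [[0.002, 0, -0.131], 0, 0.3],
    [[0.002, 0, -0.131], 0, 1],
    [[0.002, 0, -0.131], 0, 1],
    [[0.002, 0, -0.131], 0, 1],
    [[0.002, 0, -0.131], 0, 1],
    [[0.002, 0, -0.131], 0, 1]
  ]
}}

```text
clock: 6.7
position: [414.9, -359.5, 178.0]
ee_rot: [0.999, -0.033, -0.001, -0.0]
contact_force: [-1.4, 0.7, 6.7]
gripper_width: 37.9
```

```bash
python3 - <<'E'
from h import *
st()
p=snap('wrist','w3.png')
E
```

```text
t 6.70 pos [ 414.9 -359.5  178. ] yang -93.73 tilt [-0.0011  0.001 ] F [-1.4  0.7  6.7] w 37.9 j [-0.42  0.53 -0.43 -0.   -0.61  1.92]
```

View pics/w3.png

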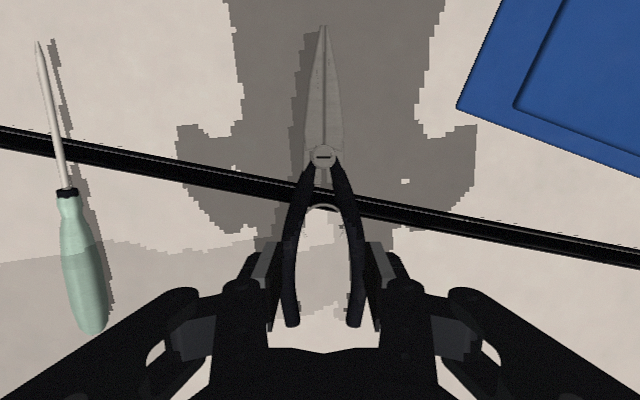

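Request:
{"api": "play_rows", "payload": {
  "moves": [
    [[0, 0, 0.03], 0, 1],
    [[0, 0, 0.1], 0, 1],
    [[0, 0, 0.1], 0, 1],
    [[0, 0, 0.1], 0, 1]
  ]
}}

```text
clock: 7.25
position: [414.6, -359.4, 207.7]
ee_rot: [0.999, -0.033, -0.001, -0.001]
contact_force: [-0.5, -0.3, -0.8]
gripper_width: 37.8
```

```bash
python3 - <<'E'
from h import *
st()
p=snap('wrist','w4.png');q=snap('side','s4.png')
E
```

```text
t 7.25 pos [ 414.6 -359.4  207.7] yang -93.76 tilt [-0.0015  0.0014] F [-0.5 -0.3 -0.8] w 37.8 j [-0.42  0.48 -0.41 -0.   -0.68  1.92]
```

View pics/w4.png

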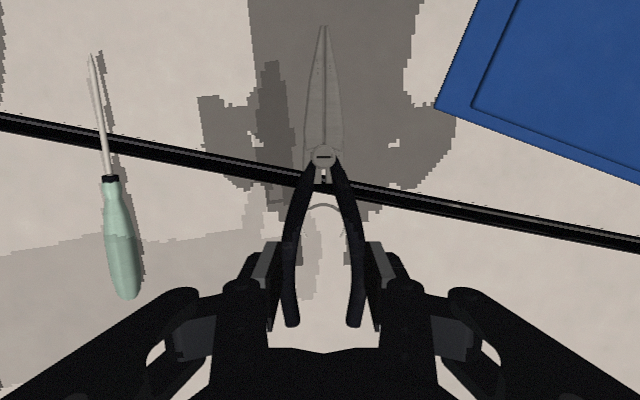

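View pics/s4.png

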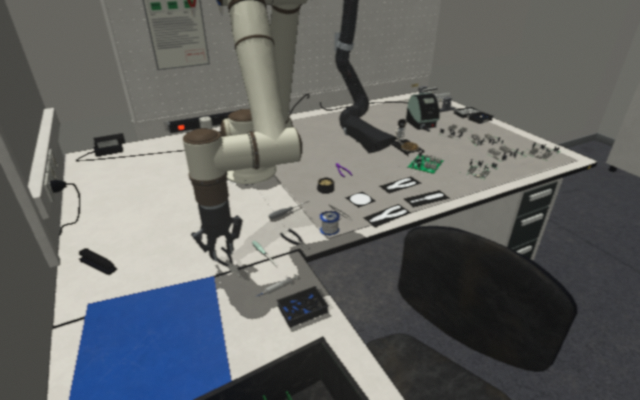

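Request:
{"api": "play_rows", "payload": {
  "moves": [
    [[0, 0.05, 0.17], -0.1, 1],
    [[0.05, 0.2, 0.32], -0.4, 1],
    [[0.1, 0.4, 0.32], -0.7, 1],
    [[0.15, 0.6, 0.32], -1, 1],
    [[0.2, 0.8, 0.32], -1, 1],
    [[0.24, 0.96, 0.32], -1, 1],
    [[0.24, 0.96, 0.32], -1, 1]
  ]
}}

```text
clock: 8.22
position: [487.3, -68.2, 302.8]
ee_rot: [0.958, -0.288, -0.001, -0.001]
contact_force: [-0.6, -0.7, -1.3]
gripper_width: 37.4
```

Request:
{"api": "play_rows", "payload": {
  "moves": [
    [[0.05, 0.2, 0], -0.3, 1],
    [[0.1, 0.4, 0], -0.6, 1],
    [[0.15, 0.6, 0], -0.9, 1],
    [[0.2, 0.8, 0], -1, 1],
    [[0.23, 0.87, 0], -1, 1],
    [[0.23, 0.87, 0], -1, 1]
  ]
}}

```text
clock: 8.98
position: [556.8, 193.5, 301.5]
ee_rot: [0.851, -0.525, -0.001, -0.001]
contact_force: [-0.2, 0.6, -0.8]
gripper_width: 37.9
```

Request:
{"api": "play_rows", "payload": {
  "moves": [
    [[0, 0, 0], -0.33, 1],
    [[0, 0, 0], -0.66, 1],
    [[0, 0, 0], -1, 1],
    [[0, 0, 0], -1, 1],
    [[0, 0, 0], -1, 1]
  ]
}}

```text
clock: 9.6
position: [556.7, 192.5, 301.3]
ee_rot: [-0.687, 0.727, 0.001, 0.001]
contact_force: [0.6, 0.3, -0.5]
gripper_width: 37.8
```

```bash
python3 - <<'E'
from h import *
st()
p=snap('wrist','w5.png'); pickle.dump(p,open('w5.pkl','wb'))
E
```

```text
t 9.60 pos [556.7 192.5 301.3] yang 176.71 tilt [-0.0008  0.0025] F [ 0.6  0.3 -0.5] w 37.8 j [ 0.61  0.42 -0.22 -0.   -0.93 -0.66]
```

View pics/w5.png

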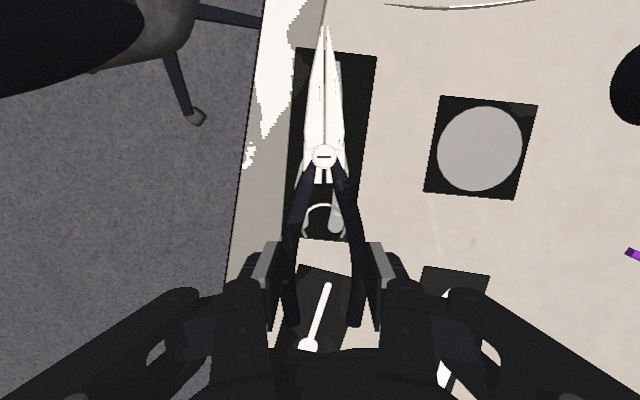

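```bash
python3 - <<'E'
from h import *
p=pickle.load(open('w5.pkl','rb'))
print(back(p,[[297,48],[377,57],[281,233],[480,149]],4).round(1))
im=ortho(p,500,610,60,250,4,4); im=cv2.resize(im,None,fx=1,fy=1); save('w5o.png',im)
E
```

```text
[[569.6  80.1   4. ]
 [510.2  89.6   4. ]
 [594.7 225.6   4. ]
 [428.4 162.9   4. ]]
```

View pics/w5o.png

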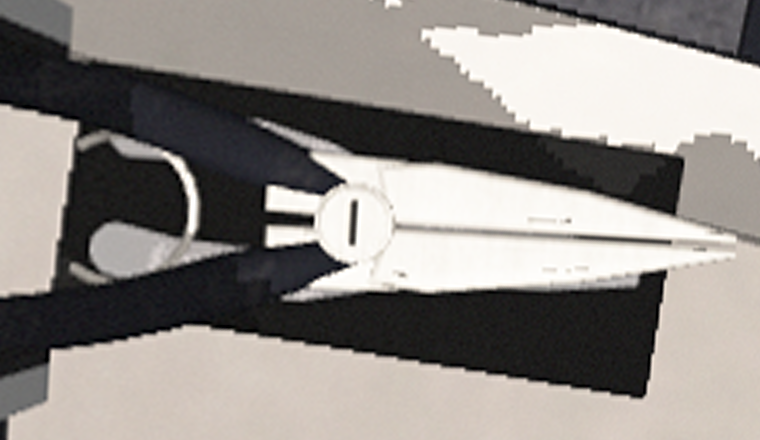

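Request:
{"api": "play_rows", "payload": {
  "moves": [
    [[0.005, -0.002, -0.1], -0.2, 1],
    [[0.005, -0.002, -0.25], -0.2, 1],
    [[0.005, -0.002, -0.34], -0.2, 1],
    [[0.005, -0.002, -0.35], -0.2, 1],
    [[0.005, -0.002, -0.35], -0.2, 1],
    [[0.005, -0.002, -0.35], -0.2, 1]
  ]
}}

```text
clock: 10.4
position: [558.7, 192.4, 198.0]
ee_rot: [-0.648, 0.762, 0.001, 0.002]
contact_force: [0.5, 0.0, -1.5]
gripper_width: 37.7
```

```bash
python3 - <<'E'
from h import *
st()
p=snap('wrist','w6.png')
E
```

```text
t 10.40 pos [558.7 192.4 198. ] yang 170.73 tilt [0.0024 0.0042] F [ 0.5  0.  -1.5] w 37.7 j [ 0.61  0.55 -0.31 -0.   -0.7  -0.76]
```

View pics/w6.png

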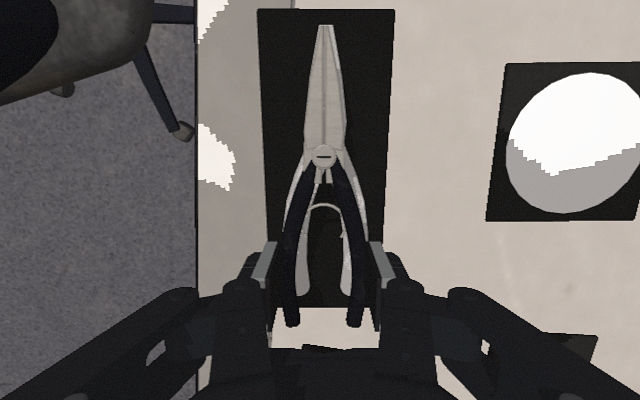

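Request:
{"api": "play_rows", "payload": {
  "moves": [
    [[-0.001, -0.001, -0.025], 0, 1],
    [[-0.001, -0.001, -0.05], 0, 1],
    [[-0.001, -0.001, -0.05], 0, 1],
    [[-0.001, -0.001, -0.05], 0, 1]
  ]
}}

```text
clock: 10.95
position: [558.2, 192.1, 182.7]
ee_rot: [-0.648, 0.762, 0.001, 0.002]
contact_force: [-0.5, 0.1, -0.3]
gripper_width: 37.9
```

Request:
{"api": "play_rows", "payload": {
  "moves": [
    [[0, 0, -0.005], 0, 1],
    [[0, 0, -0.005], 0, 1],
    [[0, 0, -0.005], 0, 0.2],
    [[0, 0, -0.005], 0, -0.3],
    [[0, 0, -0.005], 0, -1],
    [[0, 0, 0.01], 0, -1],
    [[0, 0, 0.1], 0, -1],
    [[0, 0, 0.3], 0, -1],
    [[0, 0, 0.45], 0, -1],
    [[0, 0, 0.45], 0, -1]
  ]
}}

```text
clock: 12.2
position: [559.1, 192.5, 322.6]
ee_rot: [-0.648, 0.762, -0.0, 0.007]
contact_force: [0.1, 0.2, 0.0]
gripper_width: 85.4
```

```bash
python3 - <<'E'
from h import *
st()
p=snap('wrist','w7.png'); pickle.dump(p,open('w7.pkl','wb'))
save('w7o.png',ortho(p,500,610,60,250,6,4))
print([ (d['centre'],d['conf']) for d in arm.look_for('needle_pliers_grip',p)])
E
```

```text
t 12.20 pos [559.1 192.5 322.6] yang 170.75 tilt [0.0103 0.0087] F [0.1 0.2 0. ] w 85.4 j [ 0.6   0.4  -0.2  -0.   -0.97 -0.77]
[([549.4, 163.0, 13.5], 0.65)]
```

View pics/w7.png

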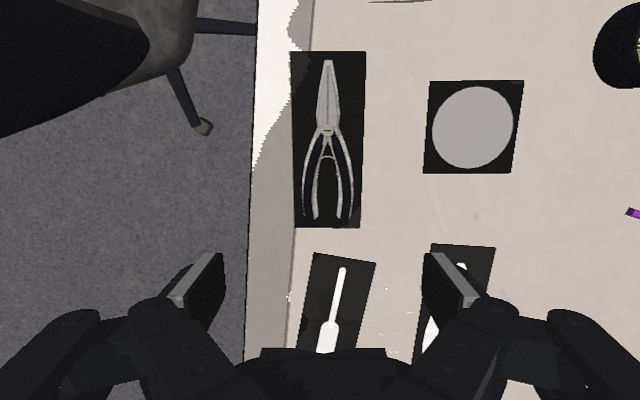

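View pics/w7o.png

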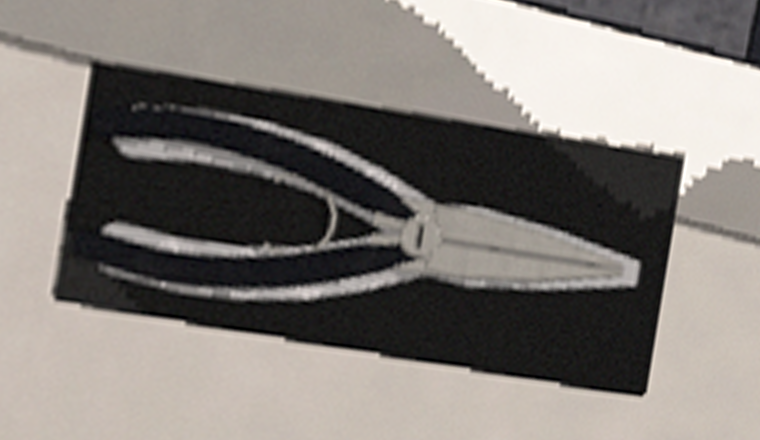

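Request:
{"api": "play_rows", "payload": {
  "moves": [
    [[-0.05, -0.2, 0], 0.3, -1],
    [[-0.1, -0.4, 0], 0.6, -1],
    [[-0.15, -0.6, 0], 0.9, -1],
    [[-0.22, -0.8, 0], 1, -1],
    [[-0.25, -0.95, 0], 1, -1],
    [[-0.25, -0.95, 0], 1, -1]
  ]
}}

```text
clock: 13.05
position: [481.4, -95.6, 316.3]
ee_rot: [0.821, -0.571, -0.003, -0.0]
contact_force: [-0.0, -0.3, -0.5]
gripper_width: 85.2
```

Request:
{"api": "play_rows", "payload": {
  "moves": [
    [[-0.1, -0.2, 0], 0.3, -1],
    [[-0.2, -0.4, 0], 0.6, -1],
    [[-0.225, -0.52, 0], 0.9, -1],
    [[-0.225, -0.52, 0], 1, -1],
    [[-0.225, -0.52, 0], 1, -1]
  ]
}}

```text
clock: 13.68
position: [413.8, -251.5, 315.1]
ee_rot: [0.941, -0.339, -0.005, 0.0]
contact_force: [0.1, 0.1, 0.5]
gripper_width: 85.6
```

Request:
{"api": "play_rows", "payload": {
  "moves": [
    [[0, 0, 0], 0.33, -1],
    [[0, 0, 0], 0.66, -1],
    [[0, 0, 0], 1, -1],
    [[0, 0, 0], 1, -1],
    [[0, 0, 0], 1, -1]
  ]
}}

```text
clock: 14.3
position: [414.1, -250.9, 314.8]
ee_rot: [0.996, -0.085, -0.005, 0.002]
contact_force: [0.2, -0.3, -0.7]
gripper_width: 85.1
```

```bash
python3 - <<'E'
from h import *
s=st()
p=snap('wrist','w8.png'); pickle.dump(p,open('w8.pkl','wb'))
im=ortho(p,380,560,-300,-110,5.5,4)[:, :]
save('w8o.png',im)
print([ (d['centre'],d['conf']) for d in arm.look_for('driver_fine_grip',p)])
E
```

```text
t 14.30 pos [ 414.1 -250.9  314.8] yang -99.75 tilt [-0.0094 -0.0023] F [ 0.2 -0.3 -0.7] w 85.1 j [-0.21  0.24 -0.46  0.01 -0.88  1.6 ]
[([426.7, -252.5, 11.1], 0.65)]
```

View pics/w8o.png

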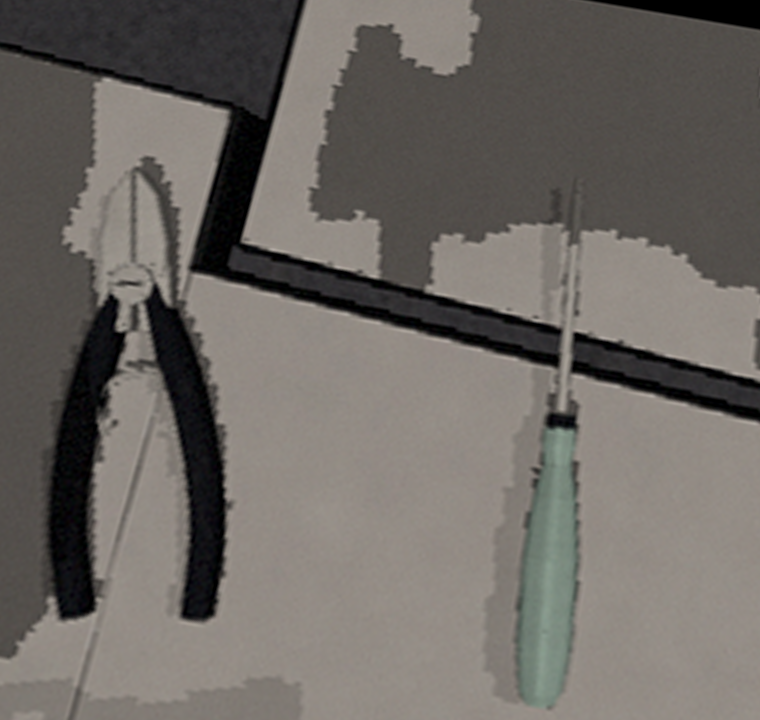

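Request:
{"api": "play_rows", "payload": {
  "moves": [
    [[0.01, 0.011, -0.1], 0.195, -1],
    [[0.01, 0.011, -0.25], 0.195, -1],
    [[0.01, 0.011, -0.36], 0.195, -1],
    [[0.01, 0.011, -0.38], 0.195, -1],
    [[0.01, 0.011, -0.38], 0.195, -1],
    [[0.01, 0.011, -0.38], 0.195, -1]
  ]
}}

```text
clock: 15.15
position: [417.7, -248.1, 202.4]
ee_rot: [0.999, -0.034, -0.003, 0.002]
contact_force: [-0.3, -1.1, -0.5]
gripper_width: 85.6
```

```bash
python3 - <<'E'
from h import *
st()
p=snap('wrist','w9.png')
E
```

```text
t 15.15 pos [ 417.7 -248.1  202.4] yang -93.87 tilt [-0.0058 -0.0041] F [-0.3 -1.1 -0.5] w 85.6 j [-0.2   0.41 -0.58  0.01 -0.59  1.69]
```

View pics/w9.png

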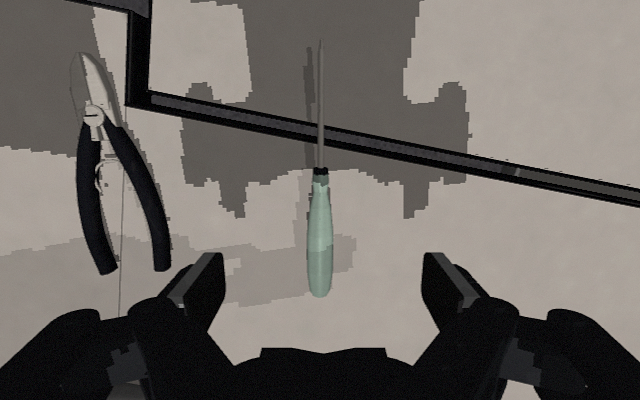

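Request:
{"api": "play_rows", "payload": {
  "moves": [
    [[0, 0, -0.05], 0, -1],
    [[0, 0.001, -0.078], 0, -1],
    [[0, 0.001, -0.078], 0, -1],
    [[0, 0.001, -0.078], 0, 0.3],
    [[0, 0.001, -0.078], 0, 1],
    [[0, 0.001, -0.078], 0, 1],
    [[0, 0.001, -0.078], 0, 1],
    [[0, 0.001, -0.078], 0, 1],
    [[0, 0.001, -0.078], 0, 1],
    [[0, 0.001, -0.078], 0, 1]
  ]
}}

```text
clock: 16.45
position: [417.6, -247.7, 179.3]
ee_rot: [0.999, -0.034, -0.003, 0.002]
contact_force: [-0.1, 0.8, 5.8]
gripper_width: 11.7
```

Request:
{"api": "play_rows", "payload": {
  "moves": [
    [[0, 0, 0.03], 0, 1],
    [[0, 0, 0.1], 0, 1],
    [[0, 0, 0.1], 0, 1],
    [[0, 0, 0.1], 0, 1]
  ]
}}

```text
clock: 16.95
position: [417.3, -247.7, 209.0]
ee_rot: [0.999, -0.034, -0.003, 0.002]
contact_force: [-0.2, -0.2, -0.8]
gripper_width: 11.7
```

```bash
python3 - <<'E'
from h import *
st()
p=snap('wrist','w10.png'); p=snap('side','s10.png')
save('s10c.png',cv2.resize(p['pixels'][150:300,150:350],None,fx=3,fy=3))
E
```

```text
t 16.95 pos [ 417.3 -247.7  209. ] yang -93.88 tilt [-0.0059 -0.0039] F [-0.2 -0.2 -0.8] w 11.7 j [-0.2   0.4  -0.57  0.01 -0.6   1.69]
```

View pics/w10.png

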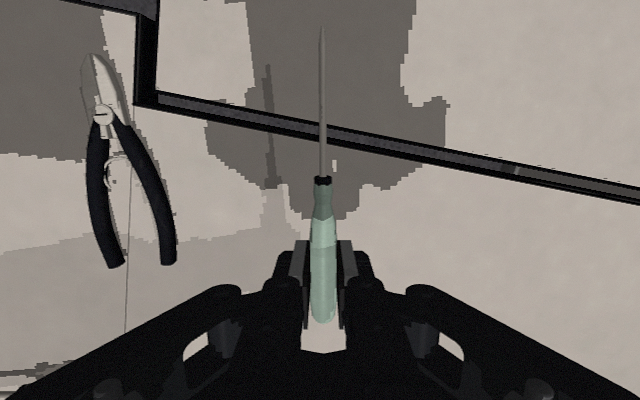

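View pics/s10c.png

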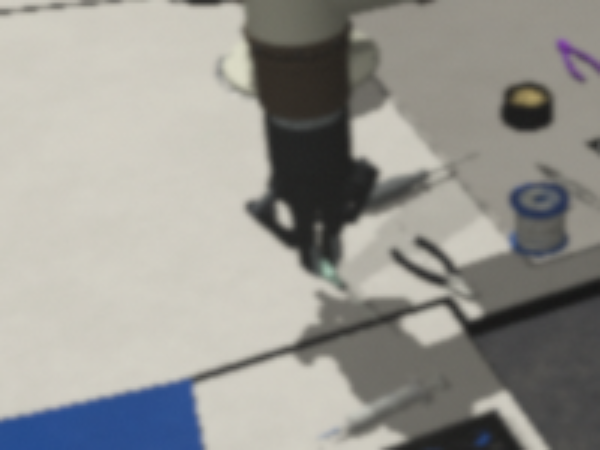

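Request:
{"api": "play_rows", "payload": {
  "moves": [
    [[0.0, 0.05, 0.17], -0.1, 1],
    [[0.05, 0.2, 0.32], -0.4, 1],
    [[0.1, 0.4, 0.32], -0.7, 1],
    [[0.15, 0.6, 0.32], -1, 1],
    [[0.19, 0.68, 0.32], -1, 1],
    [[0.19, 0.68, 0.32], -1, 1]
  ]
}}

```text
clock: 17.8
position: [475.0, -41.7, 304.1]
ee_rot: [0.957, -0.289, -0.004, 0.001]
contact_force: [-0.3, 0.1, -1.1]
gripper_width: 11.7
```

Request:
{"api": "play_rows", "payload": {
  "moves": [
    [[0.05, 0.2, 0], -0.3, 1],
    [[0.1, 0.4, 0], -0.6, 1],
    [[0.15, 0.6, 0], -0.9, 1],
    [[0.19, 0.68, 0], -1, 1],
    [[0.19, 0.68, 0], -1, 1]
  ]
}}

```text
clock: 18.42
position: [532.4, 163.0, 303.0]
ee_rot: [0.85, -0.527, -0.005, 0.001]
contact_force: [0.3, -0.6, -0.9]
gripper_width: 11.9
```

Request:
{"api": "play_rows", "payload": {
  "moves": [
    [[0.05, 0.2, 0], -0.3, 1],
    [[0.1, 0.4, 0], -0.6, 1],
    [[0.15, 0.6, 0], -0.9, 1],
    [[0.19, 0.68, 0], -1, 1],
    [[0.19, 0.68, 0], -1, 1],
    [[0.19, 0.68, 0], -1, 1]
  ]
}}

```text
clock: 19.18
position: [589.4, 365.0, 302.2]
ee_rot: [-0.684, 0.729, 0.005, -0.001]
contact_force: [0.3, -0.5, -0.6]
gripper_width: 11.3
```

```bash
python3 - <<'E'
from h import *
st()
p=snap('wrist','w11.png'); pickle.dump(p,open('w11.pkl','wb'))
save('w11o.png',ortho(p,490,650,240,430,4,4))
E
```

```text
t 19.18 pos [589.4 365.  302.2] yang 176.36 tilt [-0.0078  0.0057] F [ 0.3 -0.5 -0.6] w 11.3 j [ 0.79  0.58  0.07 -0.01 -1.06 -0.84]
```

View pics/w11.png

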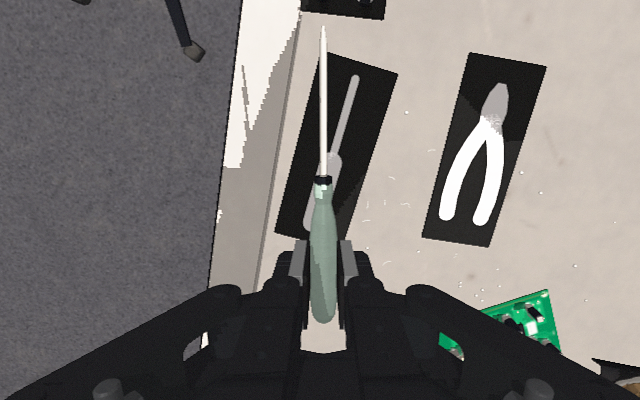

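View pics/w11o.png

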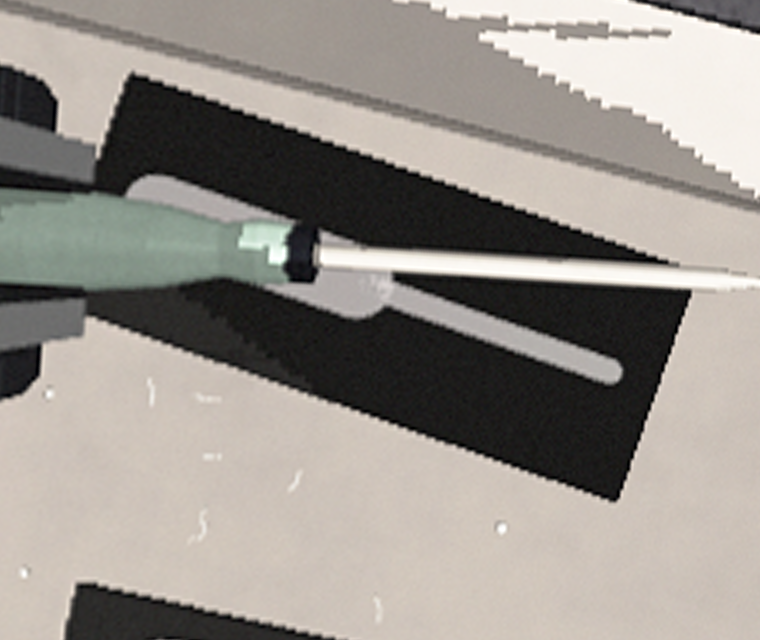

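Request:
{"api": "play_rows", "payload": {
  "moves": [
    [[-0.005, 0, -0.05], -0.3, 1],
    [[-0.005, 0, -0.15], -0.518, 1],
    [[-0.005, 0, -0.3], -0.518, 1],
    [[-0.005, 0, -0.34], -0.518, 1],
    [[-0.005, 0, -0.34], -0.518, 1],
    [[-0.005, 0, -0.34], -0.518, 1]
  ]
}}

```text
clock: 19.98
position: [588.6, 365.2, 203.0]
ee_rot: [-0.579, 0.815, 0.005, 0.002]
contact_force: [0.1, -0.6, 0.1]
gripper_width: 12.1
```

```bash
python3 - <<'E'
from h import *
st()
p=snap('wrist','w12.png')
E
```

```text
t 19.98 pos [588.6 365.2 203. ] yang 160.83 tilt [-0.0023  0.0102] F [ 0.1 -0.6  0.1] w 12.1 j [ 0.79  0.68 -0.03 -0.01 -0.86 -1.11]
```

View pics/w12.png

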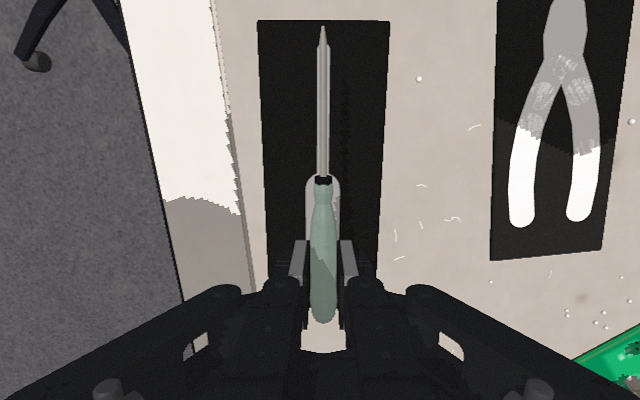

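Request:
{"api": "play_rows", "payload": {
  "moves": [
    [[-0.002, 0, -0.04], 0, 1],
    [[-0.002, 0, -0.062], 0, 1],
    [[-0.002, 0, -0.065], 0, 1],
    [[-0.002, 0, -0.065], 0, 1]
  ]
}}

```text
clock: 20.52
position: [587.8, 365.4, 183.4]
ee_rot: [-0.58, 0.815, 0.005, 0.002]
contact_force: [-0.6, -0.8, 1.1]
gripper_width: 11.9
```

Request:
{"api": "play_rows", "payload": {
  "moves": [
    [[0, 0, -0.003], 0, 1],
    [[0, 0, -0.003], 0, 0.6],
    [[0, 0, -0.003], 0, 0.2],
    [[0, 0, -0.003], 0, -0.3],
    [[0, 0, 0.0], 0, -1],
    [[0, 0, 0.02], 0, -1],
    [[0, 0, 0.15], 0, -1],
    [[0, 0, 0.32], 0, -1],
    [[0, 0, 0.42], 0, -1],
    [[0, 0, 0.42], 0, -1]
  ]
}}

```text
clock: 21.78
position: [588.3, 365.7, 313.8]
ee_rot: [-0.58, 0.815, 0.005, 0.006]
contact_force: [0.0, -0.6, 0.3]
gripper_width: 85.3
```

```bash
python3 - <<'E'
from h import *
st()
p=snap('wrist','w13.png'); pickle.dump(p,open('w13.pkl','wb'))
save('w13o.png',ortho(p,490,650,240,430,4,4))
E
```

```text
t 21.77 pos [588.3 365.7 313.8] yang 160.86 tilt [0.0034 0.0152] F [ 0.  -0.6  0.3] w 85.3 j [ 0.79  0.56  0.07 -0.01 -1.07 -1.12]
```

View pics/w13o.png

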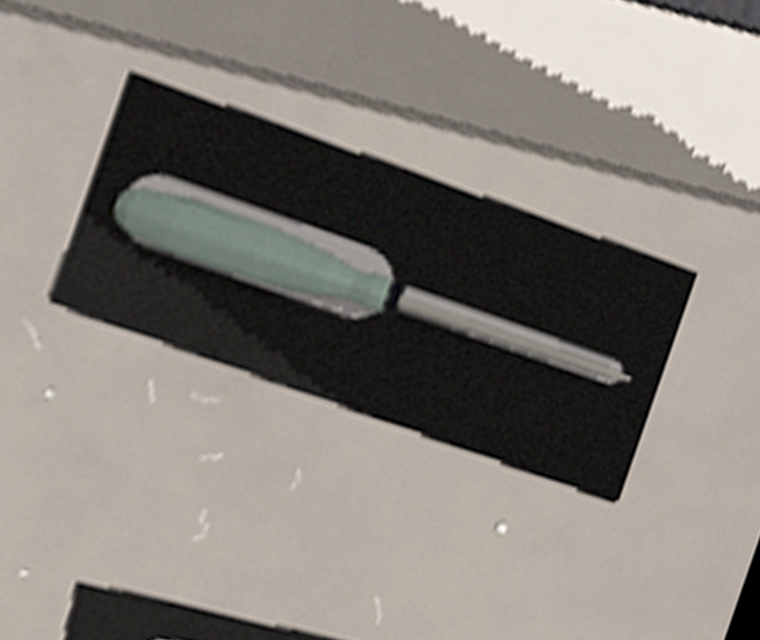

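Request:
{"api": "play_rows", "payload": {
  "moves": [
    [[-0.05, -0.2, 0], 0.3, -1],
    [[-0.1, -0.4, 0], 0.6, -1],
    [[-0.15, -0.57, 0], 0.9, -1],
    [[-0.17, -0.57, 0], 1, -1],
    [[-0.17, -0.57, 0], 1, -1]
  ]
}}

```text
clock: 22.45
position: [536.3, 193.6, 310.3]
ee_rot: [0.77, -0.638, -0.006, -0.001]
contact_force: [-1.0, -0.6, -0.3]
gripper_width: 85.2
```

Request:
{"api": "play_rows", "payload": {
  "moves": [
    [[-0.05, -0.2, 0], 0.3, -1],
    [[-0.1, -0.4, 0], 0.6, -1],
    [[-0.15, -0.57, 0], 0.9, -1],
    [[-0.17, -0.57, 0], 1, -1],
    [[-0.17, -0.57, 0], 1, -1]
  ]
}}

```text
clock: 23.08
position: [485.3, 22.6, 309.8]
ee_rot: [0.909, -0.417, -0.007, 0.001]
contact_force: [-0.2, -0.5, -0.5]
gripper_width: 85.6
```

Request:
{"api": "play_rows", "payload": {
  "moves": [
    [[-0.05, -0.2, 0], 0.3, -1],
    [[-0.1, -0.4, 0], 0.6, -1],
    [[-0.15, -0.56, 0], 0.9, -1],
    [[-0.165, -0.56, 0], 1, -1],
    [[-0.165, -0.56, 0], 1, -1],
    [[-0.165, -0.56, 0], 1, -1]
  ]
}}

```text
clock: 23.82
position: [436.7, -144.7, 309.7]
ee_rot: [0.986, -0.168, -0.006, 0.003]
contact_force: [-0.2, 0.0, -0.3]
gripper_width: 85.1
```

```bash
python3 - <<'E'
from h import *
st()
p=snap('wrist','w14.png'); pickle.dump(p,open('w14.pkl','wb'))
save('w14o.png',ortho(p,395,545,-230,-60,5.5,4))
E
```

```text
t 23.82 pos [ 436.7 -144.7  309.7] yang -109.32 tilt [-0.0131 -0.0032] F [-0.2  0.  -0.3] w 85.1 j [ 0.04  0.21 -0.52  0.   -0.86  1.2 ]
```

View pics/w14o.png

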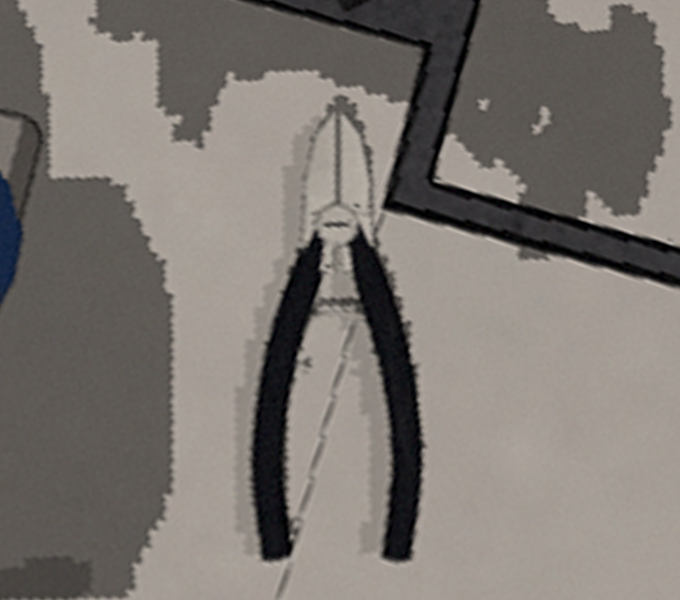

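Request:
{"api": "play_rows", "payload": {
  "moves": [
    [[0.007, 0.002, -0.05], 0.3, -1],
    [[0.007, 0.002, -0.15], 0.633, -1],
    [[0.007, 0.002, -0.3], 0.633, -1],
    [[0.007, 0.002, -0.36], 0.633, -1],
    [[0.007, 0.002, -0.36], 0.633, -1],
    [[0.007, 0.002, -0.36], 0.633, -1]
  ]
}}

```text
clock: 24.62
position: [439.6, -143.6, 202.4]
ee_rot: [1.0, -0.002, -0.005, 0.004]
contact_force: [-0.3, -0.4, 0.6]
gripper_width: 85.5
```

```bash
python3 - <<'E'
from h import *
st()
p=snap('wrist','w15.png')
E
```

```text
t 24.62 pos [ 439.6 -143.6  202.4] yang -90.25 tilt [-0.0098 -0.0074] F [-0.3 -0.4  0.6] w 85.5 j [ 0.04  0.38 -0.63  0.01 -0.56  1.52]
```

View pics/w15.png

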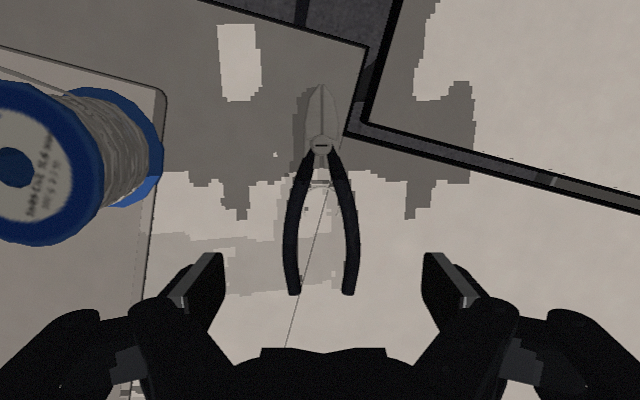

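Request:
{"api": "play_rows", "payload": {
  "moves": [
    [[0, 0, -0.05], 0, -1],
    [[0, 0, -0.084], 0, -1],
    [[0, 0, -0.084], 0, -1],
    [[0, 0, -0.084], 0, 0.3],
    [[0, 0, -0.084], 0, 1],
    [[0, 0, -0.084], 0, 1],
    [[0, 0, -0.084], 0, 1],
    [[0, 0, -0.084], 0, 1],
    [[0, 0, -0.084], 0, 1]
  ]
}}

```text
clock: 25.8
position: [439.7, -143.7, 178.5]
ee_rot: [1.0, -0.002, -0.004, 0.004]
contact_force: [-0.7, 0.2, 6.6]
gripper_width: 37.9
```

Request:
{"api": "play_rows", "payload": {
  "moves": [
    [[0, 0, 0.03], 0, 1],
    [[0, 0, 0.1], 0, 1],
    [[0, 0, 0.1], 0, 1],
    [[0, 0, 0.1], 0, 1]
  ]
}}

```text
clock: 26.3
position: [439.4, -143.7, 208.3]
ee_rot: [1.0, -0.002, -0.004, 0.004]
contact_force: [-0.2, -0.1, -0.3]
gripper_width: 37.5
```

```bash
python3 - <<'E'
from h import *
st()
p=snap('wrist','w16.png')
E
```

```text
t 26.30 pos [ 439.4 -143.7  208.3] yang -90.25 tilt [-0.0084 -0.0074] F [-0.2 -0.1 -0.3] w 37.5 j [ 0.04  0.37 -0.63  0.01 -0.58  1.52]
```

View pics/w16.png

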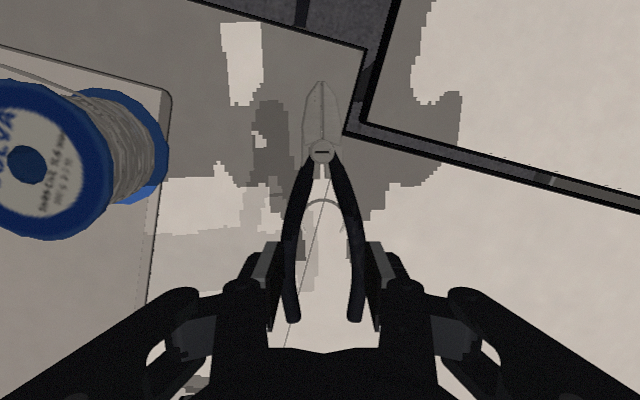

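Request:
{"api": "play_rows", "payload": {
  "moves": [
    [[0, 0.0, 0.18], 0, 1],
    [[0.0, 0.05, 0.33], -0.3, 1],
    [[0.02, 0.2, 0.33], -0.6, 1],
    [[0.025, 0.4, 0.33], -0.9, 1],
    [[0.025, 0.57, 0.33], -1, 1],
    [[0.025, 0.57, 0.33], -1, 1]
  ]
}}

```text
clock: 27.1
position: [446.8, 30.1, 306.5]
ee_rot: [0.966, -0.258, -0.006, 0.003]
contact_force: [0.0, -0.2, -0.7]
gripper_width: 38.0
```

Request:
{"api": "play_rows", "payload": {
  "moves": [
    [[0.01, 0.2, 0], -0.3, 1],
    [[0.02, 0.4, 0], -0.6, 1],
    [[0.025, 0.57, 0], -0.9, 1],
    [[0.025, 0.57, 0], -1, 1],
    [[0.025, 0.57, 0], -1, 1]
  ]
}}

```text
clock: 27.72
position: [454.3, 200.8, 305.5]
ee_rot: [0.866, -0.499, -0.007, 0.002]
contact_force: [0.0, -0.4, -1.4]
gripper_width: 37.7
```

Request:
{"api": "play_rows", "payload": {
  "moves": [
    [[0.01, 0.2, 0], -0.3, 1],
    [[0.02, 0.4, 0], -0.6, 1],
    [[0.025, 0.57, 0], -0.9, 1],
    [[0.025, 0.57, 0], -1, 1],
    [[0.025, 0.57, 0], -1, 1],
    [[0.025, 0.57, 0], -1, 1]
  ]
}}

```text
clock: 28.48
position: [462.1, 370.6, 305.2]
ee_rot: [0.708, -0.707, -0.007, 0.001]
contact_force: [0.5, 0.6, -1.1]
gripper_width: 37.8
```

```bash
python3 - <<'E'
from h import *
st()
p=snap('wrist','w17.png'); pickle.dump(p,open('w17.pkl','wb'))
save('w17o.png',ortho(p,390,530,240,430,4,4))
p=snap('scene','c17.png')
E
```

```text
t 28.48 pos [462.1 370.6 305.2] yang -179.93 tilt [-0.0109  0.0087] F [ 0.5  0.6 -1.1] w 37.8 j [ 0.95  0.42 -0.2  -0.02 -0.95 -0.93]
```

View pics/w17o.png

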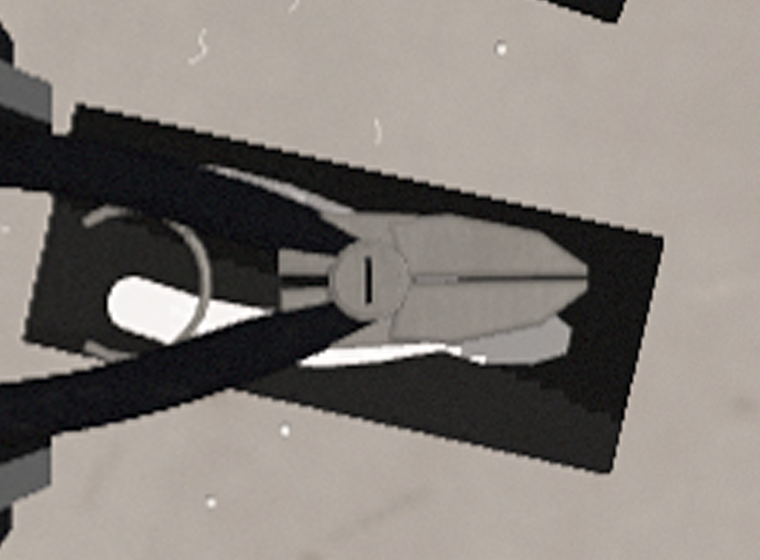

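View pics/c17.png

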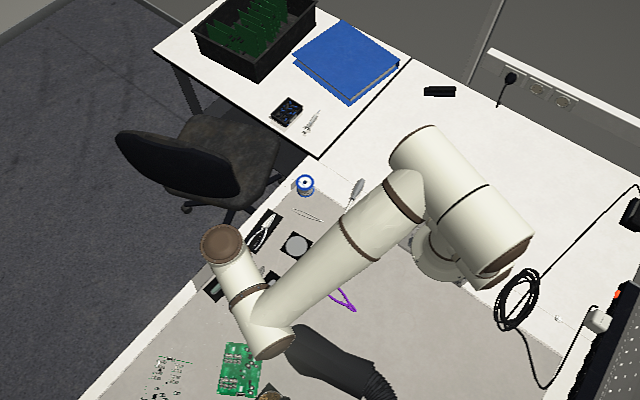

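```bash
python3 - <<'E'
from h import *
a=pickle.load(open('scene0.pkl','rb'))
print(back(a,[[275,355],[295,335],[235,310]],400).round())
p=snap('side','s17.png'); pickle.dump(p,open('s17.pkl','wb'))
save('s17c.png',cv2.resize(p['pixels'][60:240,270:470],None,fx=3.3,fy=3.3))
b=pickle.load(open('side0.pkl','rb'))
save('s0c.png',cv2.resize(b['pixels'][60:240,270:470],None,fx=3.3,fy=3.3))
E
```

```text
[[289. 506. 400.]
 [269. 458. 400.]
 [399. 461. 400.]]
```

View pics/s17c.png

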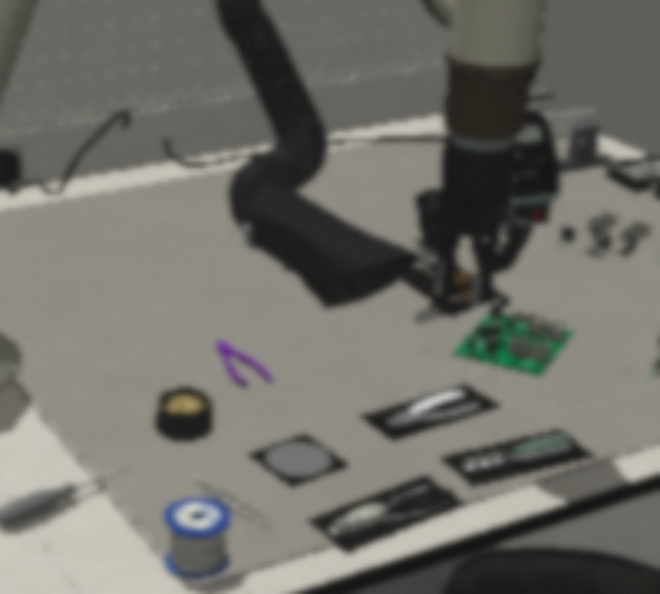

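View pics/s0c.png

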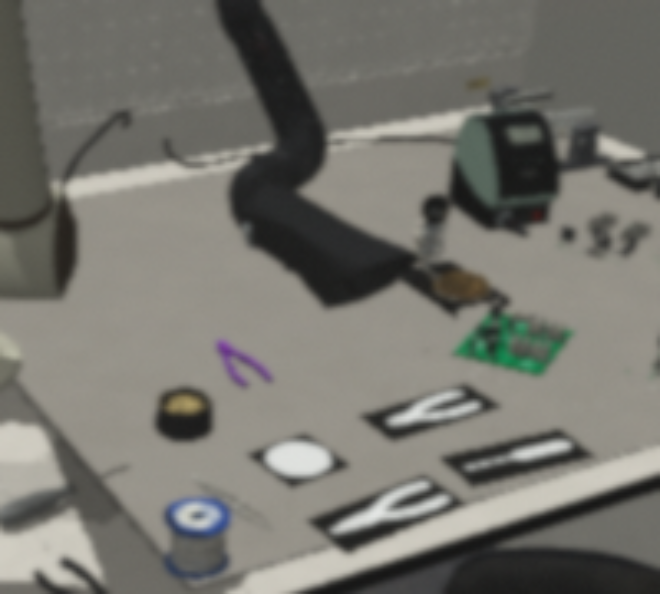

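```bash
python3 - <<'E'
from h import *
a=pickle.load(open('scene0.pkl','rb'));b=pickle.load(open('side0.pkl','rb'))
for z in (305,350,400,450,500,550): print(z,proj(a,[[462,371,z]]).round(),proj(b,[[462,371,z]]).round())
def tri(ua,ub):
    oa=a['xyz'];da=back(a,ua,0)[0]-oa;ob=b['xyz'];db=back(b,ub,0)[0]-ob
    x=np.linalg.lstsq(np.c_[da,-db],ob-oa,rcond=None)[0]
    return (oa+da*x[0]).round(),(ob+db*x[1]).round()
print(tri([283,350],[394,140]),tri([303,326],[370,152]),tri([310,322],[370,152]))
save('c0c.png',cv2.resize(a['pixels'][290:400,240:420],None,fx=4,fy=4))
c=arm.get_image('scene'); save('c17c.png',cv2.resize(c['pixels'][200:400,180:440],None,fx=3,fy=3))
E
```

```text
305 [[238. 272.]] [[415. 102.]]
350 [[234. 266.]] [[417.  88.]]
400 [[229. 258.]] [[419.  73.]]
450 [[224. 250.]] [[421.  56.]]
500 [[219. 241.]] [[423.  39.]]
550 [[212. 231.]] [[426.  21.]]
(array([321., 467.,  95.]), array([319., 466.,  95.])) (array([302., 387.,  61.]), array([283., 371.,  61.])) (array([288., 370.,  63.]), array([286., 368.,  63.]))
```

View pics/c17c.png

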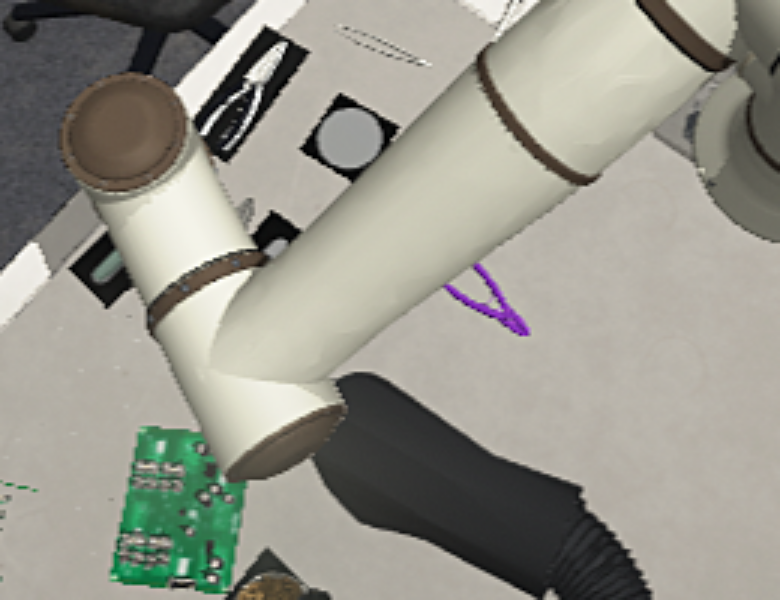

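View pics/c0c.png

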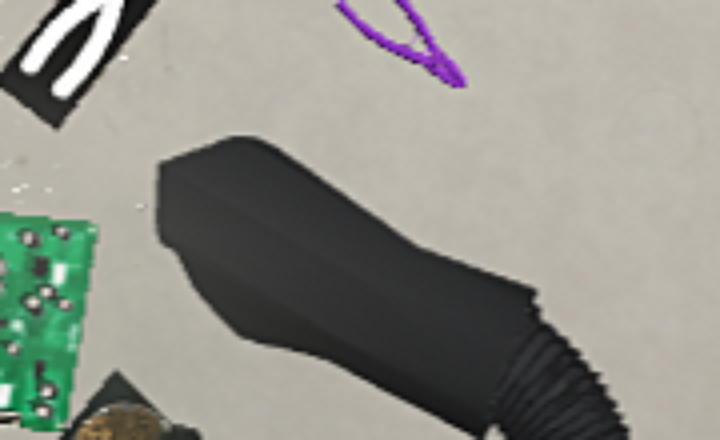

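Request:
{"api": "play_rows", "payload": {
  "moves": [
    [[0.01, -0.016, -0.05], -0.3, 1],
    [[0.01, -0.016, -0.15], -0.433, 1],
    [[0.01, -0.016, -0.25], -0.433, 1],
    [[0.01, -0.016, -0.33], -0.433, 1],
    [[0.01, -0.016, -0.334], -0.433, 1],
    [[0.01, -0.016, -0.334], -0.433, 1]
  ]
}}

```text
clock: 29.42
position: [465.3, 366.6, 206.4]
ee_rot: [-0.623, 0.782, 0.007, 0.001]
contact_force: [0.7, 0.0, -0.8]
gripper_width: 37.8
```

```bash
python3 - <<'E'
from h import *
st()
p=snap('wrist','w18.png')
E
```

```text
t 29.43 pos [465.3 366.6 206.4] yang 167.10 tilt [-0.0066  0.0126] F [ 0.7  0.  -0.8] w 37.8 j [ 0.94  0.54 -0.3  -0.02 -0.73 -1.15]
```

View pics/w18.png

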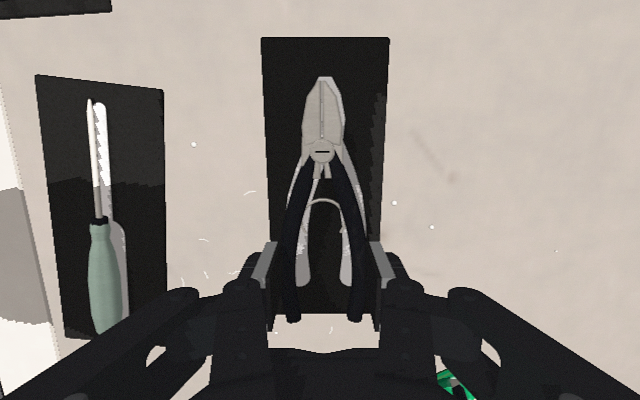

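Request:
{"api": "play_rows", "payload": {
  "moves": [
    [[-0.002, -0.002, -0.04], 0, 1],
    [[-0.002, -0.002, -0.075], 0, 1],
    [[-0.002, -0.002, -0.08], 0, 1],
    [[-0.002, -0.002, -0.08], 0, 1]
  ]
}}

```text
clock: 29.98
position: [464.6, 366.0, 182.7]
ee_rot: [-0.623, 0.782, 0.007, 0.001]
contact_force: [-1.2, -0.6, 0.8]
gripper_width: 37.6
```

Request:
{"api": "play_rows", "payload": {
  "moves": [
    [[0, 0, -0.004], 0, 1],
    [[0, 0, -0.004], 0, 0.4],
    [[0, 0, -0.004], 0, 0],
    [[0, 0, -0.004], 0, -0.5],
    [[0, 0, 0.0], 0, -1],
    [[0, 0, 0.02], 0, -1],
    [[0, 0, 0.15], 0, -1],
    [[0, 0, 0.32], 0, -1],
    [[0, 0, 0.42], 0, -1],
    [[0, 0, 0.42], 0, -1]
  ]
}}

```text
clock: 31.22
position: [465.0, 366.4, 312.3]
ee_rot: [-0.623, 0.782, 0.008, 0.005]
contact_force: [-0.3, 0.4, -0.9]
gripper_width: 85.6
```

```bash
python3 - <<'E'
from h import *
st()
p=snap('wrist','w19.png'); pickle.dump(p,open('w19.pkl','wb'))
save('w19o.png',ortho(p,390,530,240,430,4,4))
E
```

```text
t 31.23 pos [465.  366.4 312.3] yang 167.12 tilt [-0.002   0.0183] F [-0.3  0.4 -0.9] w 85.6 j [ 0.94  0.41 -0.2  -0.02 -0.95 -1.15]
```

View pics/w19o.png

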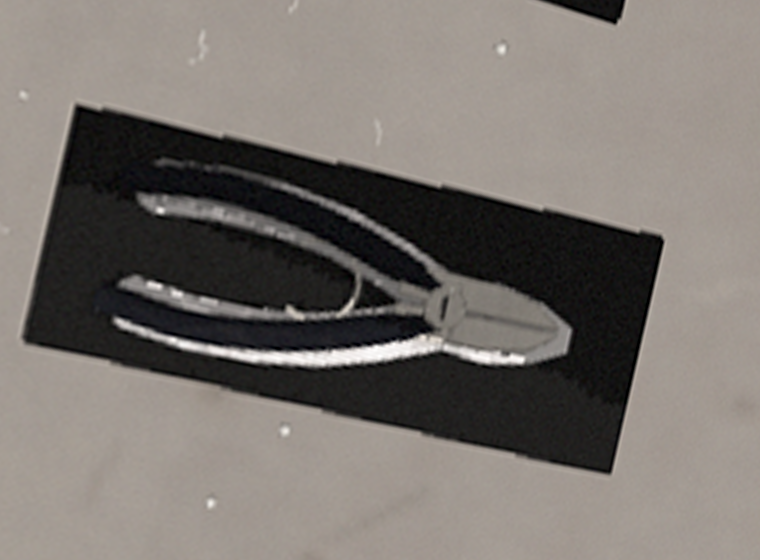

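Request:
{"api": "play_rows", "payload": {
  "moves": [
    [[0.01, -0.2, 0], 0, -1],
    [[0.02, -0.4, 0], 0, -1],
    [[0.035, -0.6, 0], 0, -1],
    [[0.035, -0.67, 0], 0, -1],
    [[0.035, -0.67, 0], 0, -1]
  ]
}}

```text
clock: 31.9
position: [474.9, 163.8, 309.3]
ee_rot: [-0.622, 0.783, 0.008, 0.002]
contact_force: [0.9, -0.3, 0.9]
gripper_width: 85.2
```

Request:
{"api": "play_rows", "payload": {
  "moves": [
    [[0.01, -0.2, 0], 0, -1],
    [[0.02, -0.4, 0], 0, -1],
    [[0.035, -0.6, 0], 0, -1],
    [[0.035, -0.66, 0], 0, -1],
    [[0.035, -0.66, 0], 0, -1],
    [[0.035, -0.66, 0], 0, -1]
  ]
}}

```text
clock: 32.65
position: [485.9, -33.0, 309.0]
ee_rot: [-0.623, 0.782, 0.008, 0.002]
contact_force: [0.0, 0.2, -0.2]
gripper_width: 85.4
```

```bash
python3 - <<'E'
from h import *
st()
p=snap('wrist','w20.png'); pickle.dump(p,open('w20.pkl','wb'))
print(proj(p,[[486.5,-33.5,52],[486.5,-33.5,0]]),[ (d['centre'],d['conf']) for d in arm.look_for('solder_spool_grip',p)])
E
```

```text
t 32.65 pos [485.9 -33.  309. ] yang 167.05 tilt [-0.0069  0.0144] F [ 0.   0.2 -0.2] w 85.4 j [ 0.26  0.25 -0.45 -0.02 -0.87 -0.48]
[[318.69136634 203.24215685]
 [318.88224767 186.22523358]] [([488.3, -36.9, 55.7], 0.69)]
```

View pics/w20.png

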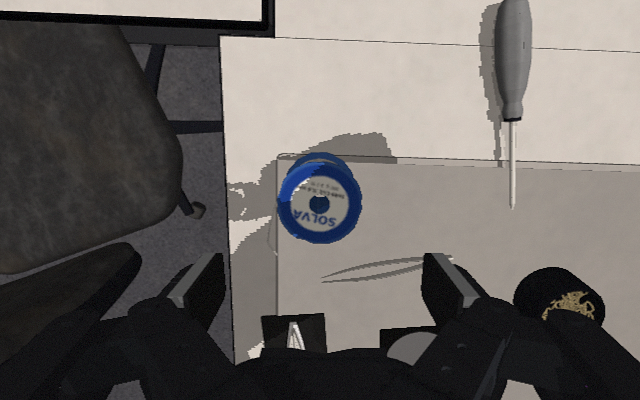

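```bash
python3 - <<'E'
from h import *
p=pickle.load(open('w20.pkl','rb'))
print(back(p,[[322,281],[375,268],[452,258]],5).round(1), back(p,[[320,203]],52).round(1))
q=snap('side','s20.png'); save('s20c.png',cv2.resize(q['pixels'][150:260,270:400],None,fx=5,fy=5))
E
```

```text
[[503.8  53.8   5. ]
 [453.6  51.9   5. ]
 [383.5  58.    5. ]] [[485.5 -33.5  52. ]]
```

View pics/s20c.png

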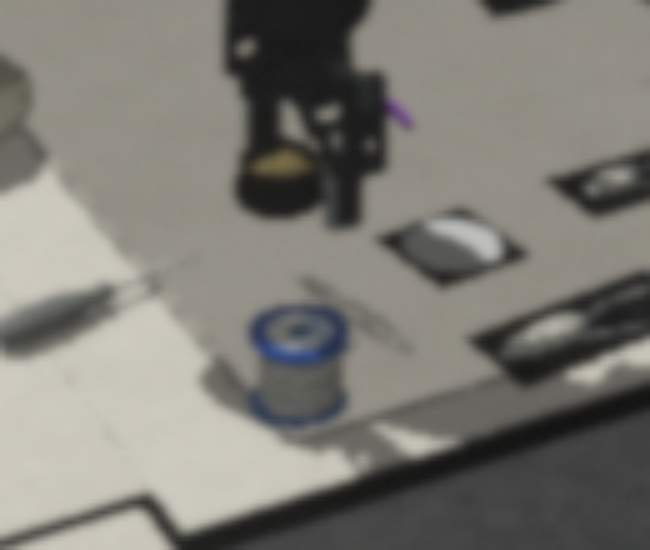

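Request:
{"api": "play_rows", "payload": {
  "moves": [
    [[0.004, -0.009, -0.1], 0, -1],
    [[0.004, -0.009, -0.22], 0, -1],
    [[0.004, -0.009, -0.25], 0, -1],
    [[0.004, -0.009, -0.25], 0, -1],
    [[0.004, -0.009, -0.25], 0, -1]
  ]
}}

```text
clock: 33.42
position: [487.5, -35.3, 235.4]
ee_rot: [-0.623, 0.782, 0.007, 0.003]
contact_force: [1.2, 0.4, -0.2]
gripper_width: 85.6
```

```bash
python3 - <<'E'
from h import *
st()
p=snap('wrist','w21.png')
E
```

```text
t 33.42 pos [487.5 -35.3 235.4] yang 167.12 tilt [-0.0041  0.0147] F [ 1.2  0.4 -0.2] w 85.6 j [ 0.26  0.36 -0.53 -0.02 -0.68 -0.46]
```

View pics/w21.png

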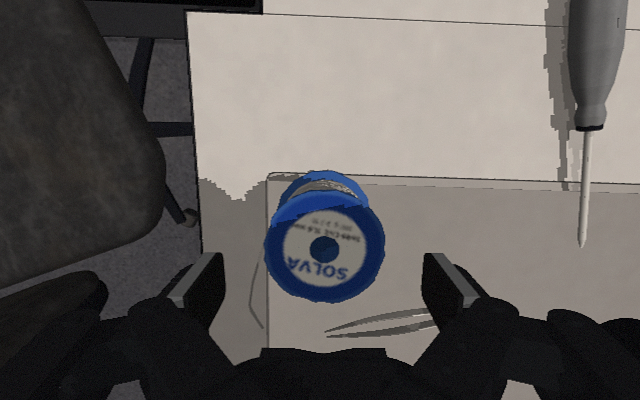

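Request:
{"api": "play_rows", "payload": {
  "moves": [
    [[0, 0, -0.08], 0, -1],
    [[0, 0, -0.15], 0, -1],
    [[0, 0, -0.165], 0, -1],
    [[0, 0, -0.165], 0, -1],
    [[0, 0, -0.165], 0, 1],
    [[0, 0, -0.165], 0, 1],
    [[0, 0, -0.165], 0, 1],
    [[0, 0, -0.165], 0, 1],
    [[0, 0, -0.165], 0, 1]
  ]
}}

```text
clock: 34.6
position: [487.3, -35.4, 187.1]
ee_rot: [-0.623, 0.782, 0.007, 0.003]
contact_force: [-2.1, 0.5, 5.3]
gripper_width: 60.9
```

```bash
python3 - <<'E'
from h import *
st()
p=snap('wrist','w22.png')
E
```

```text
t 34.60 pos [487.3 -35.4 187.1] yang 167.12 tilt [-0.0032  0.0151] F [-2.1  0.5  5.3] w 60.9 j [ 0.26  0.44 -0.57 -0.03 -0.56 -0.46]
```

View pics/w22.png

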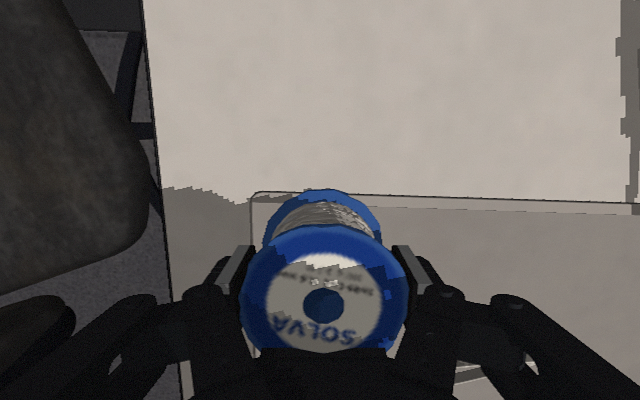

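Request:
{"api": "play_rows", "payload": {
  "moves": [
    [[0, 0, 0.03], 0, 1],
    [[0, 0, 0.13], 0, 1],
    [[0, 0.05, 0.22], 0, 1],
    [[-0.05, 0.2, 0.22], 0, 1],
    [[-0.1, 0.38, 0.22], 0, 1],
    [[-0.15, 0.54, 0.22], 0, 1],
    [[-0.19, 0.64, 0.22], 0, 1],
    [[-0.191, 0.654, 0.22], 0, 1],
    [[-0.191, 0.654, 0.22], 0, 1],
    [[-0.191, 0.654, 0.22], 0, 1]
  ]
}}

```text
clock: 35.9
position: [430.1, 159.9, 253.1]
ee_rot: [-0.623, 0.782, 0.007, 0.003]
contact_force: [0.5, -0.7, -3.5]
gripper_width: 60.9
```

```bash
python3 - <<'E'
from h import *
st()
p=snap('wrist','w23.png'); pickle.dump(p,open('w23.pkl','wb'))
c=snap('scene','c23.png'); d=snap('side','s23.png')
save('s23c.png',np.hstack([cv2.resize(c['pixels'][200:300,240:340],None,fx=4,fy=4),cv2.resize(d['pixels'][150:250,300:400],None,fx=4,fy=4)]))
E
```

```text
t 35.90 pos [430.1 159.9 253.1] yang 167.03 tilt [-0.0036  0.0148] F [ 0.5 -0.7 -3.5] w 60.9 j [ 0.71  0.29 -0.58 -0.02 -0.69 -0.92]
```

View pics/w23.png

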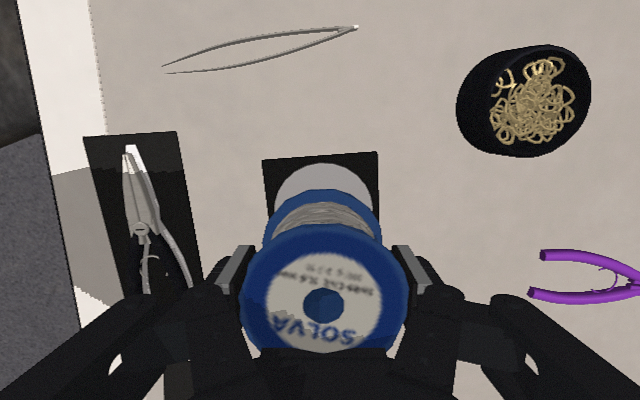

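View pics/s23c.png

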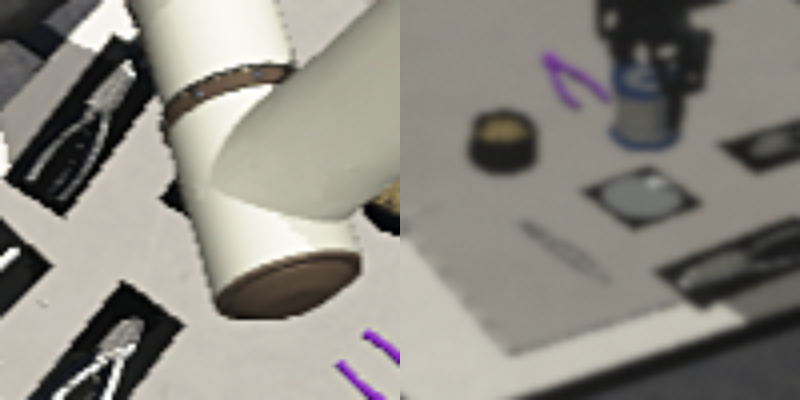

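Request:
{"api": "play_rows", "payload": {
  "moves": [
    [[0, 0.004, -0.08], 0, 1],
    [[0, 0.004, -0.16], 0, 1],
    [[0, 0.004, -0.185], 0, 1],
    [[0, 0.004, -0.195], 0, 1],
    [[0, 0.004, -0.2], 0, 1],
    [[0, 0.004, -0.2], 0, 1]
  ]
}}

```text
clock: 36.8
position: [430.4, 161.3, 193.6]
ee_rot: [-0.623, 0.782, 0.007, 0.004]
contact_force: [0.2, 0.9, -4.6]
gripper_width: 60.9
```

```bash
python3 - <<'E'
from h import *
st()
p=snap('wrist','w24.png')
E
```

```text
t 36.80 pos [430.4 161.3 193.6] yang 167.03 tilt [-0.0023  0.0157] F [ 0.2  0.9 -4.6] w 60.9 j [ 0.71  0.4  -0.64 -0.03 -0.53 -0.91]
```

View pics/w24.png

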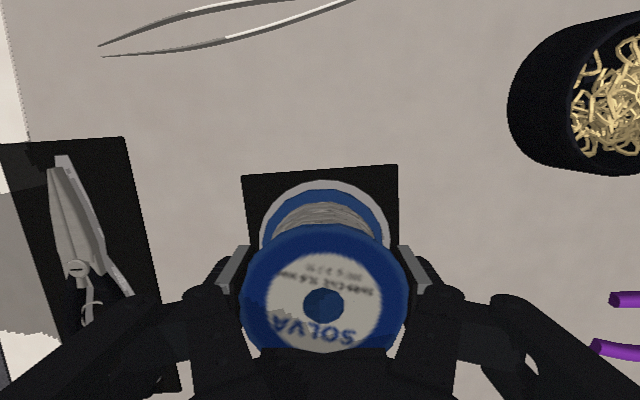

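Request:
{"api": "play_rows", "payload": {
  "moves": [
    [[0, 0, -0.004], 0, 1],
    [[0, 0, -0.008], 0, 1],
    [[0, 0, -0.008], 0, 1],
    [[0, 0, -0.008], 0, 1]
  ]
}}

```text
clock: 37.35
position: [430.3, 161.3, 191.2]
ee_rot: [-0.623, 0.782, 0.007, 0.004]
contact_force: [-0.4, 0.1, -4.9]
gripper_width: 61.0
```

Request:
{"api": "play_rows", "payload": {
  "moves": [
    [[0, 0, -0.005], 0, 1],
    [[0, 0, -0.008], 0, 1],
    [[0, 0, -0.008], 0, 1]
  ]
}}

```text
clock: 37.72
position: [430.3, 161.4, 191.1]
ee_rot: [-0.623, 0.782, 0.007, 0.004]
contact_force: [-6.4, -1.3, 18.2]
gripper_width: 60.6
```

Request:
{"api": "play_rows", "payload": {
  "moves": [
    [[0, 0, 0], 0, 1],
    [[0, 0, 0], 0, 1]
  ]
}}

```text
clock: 37.98
position: [430.4, 161.5, 191.2]
ee_rot: [-0.623, 0.782, 0.007, 0.004]
contact_force: [-2.8, 0.5, 0.1]
gripper_width: 60.7
```

Request:
{"api": "play_rows", "payload": {
  "moves": [
    [[0, 0, 0], 0, 0],
    [[0, 0, 0], 0, -0.5],
    [[0, 0, 0], 0, -1],
    [[0, 0, 0], 0, -1],
    [[0, 0, 0], 0, -1],
    [[0, 0, 0.08], 0, -1],
    [[0, 0, 0.2], 0, -1],
    [[0, 0, 0.4], 0, -1],
    [[0, 0, 0.6], 0, -1],
    [[0, 0, 0.7], 0, -1],
    [[0, 0, 0.7], 0, -1]
  ]
}}

```text
clock: 39.35
position: [430.6, 161.6, 403.9]
ee_rot: [-0.623, 0.782, 0.007, 0.008]
contact_force: [-1.2, 0.4, -0.7]
gripper_width: 85.2
```

```bash
python3 - <<'E'
from h import *
st()
p=snap('wrist','w25.png')
E
```

```text
t 39.35 pos [430.6 161.6 403.9] yang 167.08 tilt [0.0038 0.0202] F [-1.2  0.4 -0.7] w 85.2 j [ 0.71  0.1  -0.38 -0.01 -1.08 -0.93]
```

View pics/w25.png

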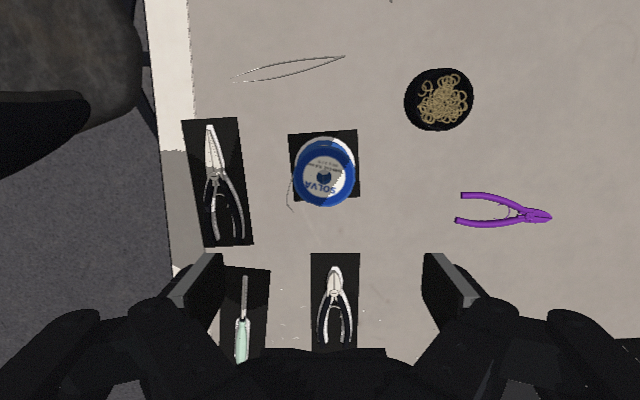

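Request:
{"api": "play_rows", "payload": {
  "moves": [
    [[0, -0.2, 0], 0, -1],
    [[0, -0.4, 0], 0, -1],
    [[0, -0.6, 0], 0, -1],
    [[0, -0.8, 0], 0, -1],
    [[0, -0.95, 0], 0, -1],
    [[0, -0.95, 0], 0, -1],
    [[0, -0.95, 0], 0, -1]
  ]
}}

```text
clock: 40.28
position: [429.9, -123.7, 400.5]
ee_rot: [-0.623, 0.783, 0.008, 0.004]
contact_force: [0.2, 0.5, -0.1]
gripper_width: 85.3
```

```bash
python3 - <<'E'
from h import *
st()
a=snap('scene','c26.png'); b=snap('side','s26.png')
save('o26.png',ortho(a,370,640,20,420,6,1.95)); save('o26s.png',ortho(b,330,680,-430,430,6,0.92))
for nm,z in (('a',56),):
  for p,n in ((a,'scene'),(b,'side')):
    s=4; im=ortho(p,378,478,111,211,z,s); h=cv2.cvtColor(im,cv2.COLOR_RGB2HSV)
    m=((h[...,0]>100)&(h[...,0]<130)&(h[...,1]>130)).astype(np.uint8); n_,l,t,c=cv2.connectedComponentsWithStats(m)
    k=1+np.argmax(t[1:,4]); x,y,w,hh,ar=t[k]; save('sp_%s.png'%n,im)
    print(n,'spool bbox centre',478-(y+hh/2)/s,211-(x+w/2)/s,'size',w/s,hh/s)
E
```

```text
t 40.27 pos [ 429.9 -123.7  400.5] yang 167.01 tilt [-0.0029  0.0181] F [ 0.2  0.5 -0.1] w 85.3 j [ 0.08  0.08 -0.4  -0.02 -1.09 -0.3 ]
scene spool bbox centre 428.25 162.875 size 61.25 63.5
side spool bbox centre 455.125 166.75 size 28.0 11.75
```

View pics/o26.png

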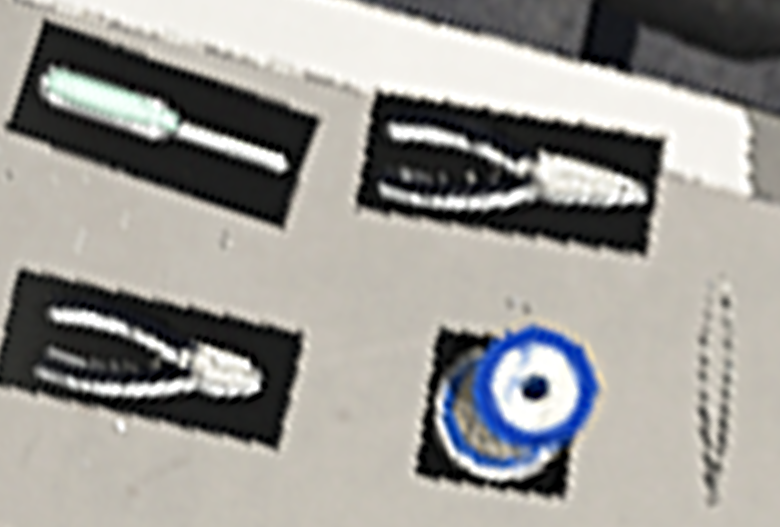

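View pics/o26s.png

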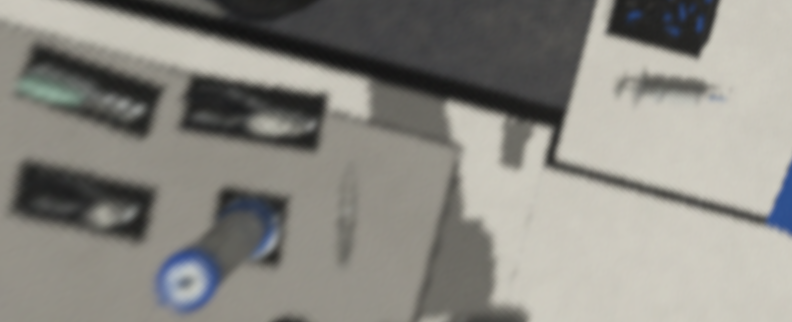

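View pics/sp_scene.png

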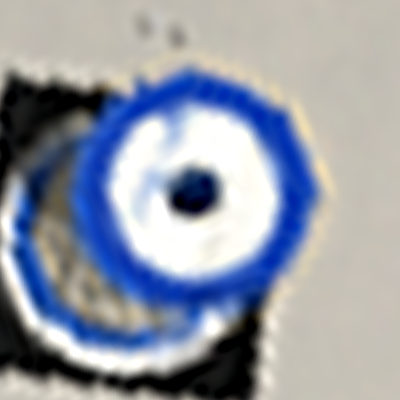

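```bash
python3 - <<'E'
from h import *
print(arm.job_done()); st()
E
```

```text
the job is handed in; nothing more can be done
None
the job is handed in; nothing more can be done
```

I put the pliers, the small screwdriver, the flush cutter and the spool on their own pads and handed the job in at about 40 s of the 109 s allowed. `arm.job_done()` gives no verdict, so what follows comes from my own camera checks.

- **Tools:** wrist pictures taken after each release showed every tool lying flat over its silhouette and pointing the same way. The pliers sit about 2–3 mm towards the handle end. The cutter is within about 3 mm and the driver looked within a few millimetres, against 12 mm allowed.
- **Spool:** it stands upright. The last overhead picture put its centre within about 1 mm of the disc centre.
- **Bystanders:** the tweezers and syringe looked to be where they started in the last overhead and side pictures, compared by eye. The purple look-alike was not touched.
- **Forces:** the highest reading I saw was about 18 N, as the spool touched its pad. I only read force at the end of each move.

**Checks that failed or disagreed:**
- The side camera's colour check of the spool at the end caught only a sliver of it, so it counts for nothing; the spool result rests on the overhead picture.
- The first pad fits from the side view failed for three of the four pads. I used the overhead camera instead and confirmed the three tool pads and the disc with the wrist camera.
- The gripper slowly tilted to about 1 degree during the run. I corrected for the offset on the cutter and the spool.

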